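# Hook the mill pebbles out of the drying rack and load the mill jar

## Robot

A 7-joint arm with a two-finger parallel gripper is mounted at the origin on a cart in front of the work surface, level with it; the furniture and walls round the work are solid. World frame = base frame: x ahead of the robot, y to its left, z up, the work surface at z = 0. Lengths are in m, angles in rad, forces in N, time in s.
With the tool pointing down it reaches from about 0.35 to 0.9 m from the base axis. Payload 19.9 kg.
Tool frame: the origin (TCP) lies between the finger pads; the fingertips stand 25 mm ahead of it and the grasp point (between the pads) lies 6 mm ahead of it; z points along the fingers, y is the line along which they close (so a half turn about z gives the same grasp; the last joint's range is limited). The gripper opens to 94 mm and grips with 3 to 60 N. Pads are 16 mm wide; open, the fingers measure 119 mm over their backs; the gripper's body (75 mm by 177 mm) begins 78 mm behind the grasp point.
Start: joints at [-1.167, 0.417, -0.01, 1.614, 0.005, 1.111, -0.053], TCP at [0.269, 0.564, 0.23] pointing down, gripper open.
Joint ranges: [-2.81, 2.81], [-0.39, 2.02], [-1.27, 1.25], [0.06, 2.57], [-1.19, 4.33], [0.19, 2], [-2.82, 2.82]. Speed limits (rad/s): [1.89, 1.89, 2.39, 2.39, 3.01, 3.01, 3.01].

## Interface

Orientations are given as a unit quaternion [w, x, y, z].
In Python, from station import telemetry, viewer, bot gives the robot as it stands.
- The arm moves only by the tool drive_tool, never from a script. Its argument "deltas" is a list of rows, each a list of 3 entries, a list of its own where there are three numbers: the shift along the tool's x, y, z in mm, then the turn, a rotation vector about the tool's x, y, z in rad, then the opening in per cent of the stroke, from 0 (shut) to 100 (fully open). A call has exactly 5 rows; each row shifts and turns the commanded pose from where the row before left it, along the tool's axes as they then stand; what a row does not reach is not made up. A row lasts 1/12 s, in which the tool goes at most 41.7 mm and 7.16 degrees, less where a joint would pass 70% of its speed; a pose out of reach is approached as far as the arm can. A call with a gripper value outside its range is refused whole. The fingers move at their own pace and stop on an object; "squeeze" is the grip in N (left out, the last holds). Time passes only in rows, so rows that do not move let the fingers close, or fill a call up. It gives the time, the measured TCP pose, the force, the opening and the grip force at its end, in the units of the state.
- telemetry.state(): the state, without advancing time (a new reading comes with each control period).
- viewer.grab_frame(name): name is "scene" or "top" or "wrist"; returns a dict with "img" (420x560x3 uint8, red, green, blue), "z_map" (420x560 float32, m along the optical axis (not along the pixel's ray), 0 where there is no reading), "camera_matrix" (3x3 intrinsics, pixels), "k1" (the pictures are not rectified: a ray, as slopes to the right and down, at radius r is drawn at 1 + k1 r^2 times it, then the intrinsics apply), "world_from_camera" (4x4, takes a point from camera to world coordinates); the wrist camera has in their place "T_tool_cam" (4x4, takes a point from camera to tool coordinates, whose origin is the TCP and whose axes are the flange's). Camera axes: x right, y up, looking along -z (the intrinsics and any distortion apply to the point x, -y, -z); pixel columns grow to the right and rows downward; lengths in m; the calibration is good to about 2 mm. A picture is of the moment at which its call begins: read the wrist's pose just before it.
- bot.sign_off(): hands the job in; it is judged then, once.
The state is a dict: "t": time; "qpos": joint angles; "joint_velocities": joint speeds; "joint_efforts": joint torques, N m; "eef_pos": TCP position; "tcp_rot": TCP orientation; "force": force on the tool from outside, world axes, zero at the start; "moment": the same for the moment, N m; "gripper_width": finger opening in m; "gripper_force": force on a finger pad.
Only numpy, scipy, OpenCV 4.12 (cv2) and the standard library are available. Lean on these libraries where they do the work, as an engineer would, in place of code of your own. Each camera call takes 0.05 s, during which the arm holds its last target. There are 200 camera calls.

## Task

Use the hooked pick to drag every mill pebble out of the narrow bays of the low drying rack onto the bench in front of it; do not reach in for them with the gripper. Then lower the pebbles gently, without dropping or pressing them, down into the porcelain mill jar, and leave the pick lying flat on the bench about where you found it. Do not shift the jar or disturb the bottle, the vial and the carton standing about.

Things in the scene. Friction and masses are not known exactly. Their poses are not given: they have to be found in the camera images.
- rack: fixed low drying rack, aluminium, clear roof: 140 mm deep (x), 328 wide (y), 40 high. Three bays 104 mm wide, 36 high inside, centres y = +0.108, 0, -0.108; walls 4 mm; open only in front (mouth x = -0.070); back wall's inner face x = +0.066; no floor but the bench. Origin on the bench below its middle; +x points into the bays, +y left as you face the mouths
- pick: hooked pick, 0.18 kg, lies flat: ribbed grey grip bar 90 x 20 x 24 mm (x, y, z); from its front a steel shank 8 mm thick runs along +x, 12 mm above the underside, to x = 0.135, where it bends left (+y) into a prong 8 mm thick whose centre line ends at x = 0.127, y = 0.030. Origin: centre of the bar's underside; z up as it lies
- hook_bend (a point): the bend of the pick's hook (centre line of the shank's far end, 135 mm ahead of the pick's origin, 12 mm above its underside)
- mill_jar: open white porcelain mill jar, round, 208 mm across, 95 mm high, wall 8 mm, bottom 8 mm thick (inner width about 190 mm); stands loose on the bench, 2.5 kg; origin at the centre of its underside
- pebble_a: pale flint mill pebble, 0.14 kg: oval 62 mm long (x), 36 wide (y), 28 high; straight sides 26 mm long, round ends, flat above and below; origin: centre of its underside. Starts flat in the left (y = +0.108) bay of the rack, roughly along it, free space about 8 mm left (+y), 55 right, 30 behind, 35 to the mouth. None if absent: each start has two or three pebbles
- pebble_b: pale flint mill pebble, 0.14 kg: oval 62 mm long (x), 36 wide (y), 28 high; straight sides 26 mm long, round ends, flat above and below; origin: centre of its underside. Starts flat in the middle bay of the rack, roughly along it, free space about 8 mm left (+y), 55 right, 30 behind, 35 to the mouth. None if absent: each start has two or three pebbles
- pebble_c: pale flint mill pebble, 0.14 kg: oval 62 mm long (x), 36 wide (y), 28 high; straight sides 26 mm long, round ends, flat above and below; origin: centre of its underside. Starts flat in the right (y = -0.108) bay of the rack, roughly along it, free space about 8 mm left (+y), 55 right, 30 behind, 35 to the mouth. None if absent: each start has two or three pebbles
- bottle: bystander: clear bottle with a blue cap, 69 mm across, 117 mm high; origin at the centre of its underside
- vial: bystander: small pale bottle with a white cap, 32 mm across, 84 mm high; origin at the centre of its underside
- carton: bystander: small carton 34 x 79 x 46 mm; origin at the centre of its underside

How it is judged:
On the way, in this order (a step that is already met when the one before it is completed fails the run):
1. the pick's hook has been inside the rack (x of hook_bend in the frame of rack above -0.04 m and horizontal distance between hook_bend and rack below 0.16 m and height (world z) of hook_bend below 0.034 m), for 0.1 s.
2. every pebble is out in front of the rack (x of each of pebble_a, pebble_b, pebble_c in the frame of rack below -0.1 m), for 0.2 s.
At the end, for the whole second after the job is handed in: Every pebble lies at rest inside the mill jar; the pick lies flat and at rest on the bench, its grip bar within 100 mm of where it lay at the start; the jar stands upright (horizontal distance between each of pebble_a, pebble_b, pebble_c and mill_jar below 0.085 m and height (world z) of each of pebble_a, pebble_b, pebble_c below 0.065 m and linear speed of each of pebble_a, pebble_b, pebble_c, pick below 0.03 m/s and distance of pick from where it was at the start of the episode below 0.1 m and height (world z) of pick below 0.008 m and angle between pick's own z axis and vertical below 0.15 rad and angle between mill_jar's own z axis and vertical below 0.1 rad); the robot touches nothing.
It fails at once if the gripper touched a pebble that was still under the rack's roof ((contact force between the fingers and pebble_a above 0.5 N and x of pebble_a in the frame of rack above -0.07 m and horizontal distance between pebble_a and rack below 0.2 m) or (contact force between the fingers and pebble_b above 0.5 N and x of pebble_b in the frame of rack above -0.07 m and horizontal distance between pebble_b and rack below 0.2 m) or (contact force between the fingers and pebble_c above 0.5 N and x of pebble_c in the frame of rack above -0.07 m and horizontal distance between pebble_c and rack below 0.2 m)).
It fails at once if a pebble fell into the jar (faster than 0.7 m/s inside it, a fall of about 25 mm) ((horizontal distance between pebble_a and mill_jar below 0.09 m and z of pebble_a in the frame of mill_jar below 0.085 m and linear speed of pebble_a above 0.7 m/s) or (horizontal distance between pebble_b and mill_jar below 0.09 m and z of pebble_b in the frame of mill_jar below 0.085 m and linear speed of pebble_b above 0.7 m/s) or (horizontal distance between pebble_c and mill_jar below 0.09 m and z of pebble_c in the frame of mill_jar below 0.085 m and linear speed of pebble_c above 0.7 m/s)).
It fails at once if a pebble was pressed or knocked against the jar with more than 80 N (contact force between any of pebble_a, pebble_b, pebble_c and mill_jar above 80 N).
It fails at once if the jar was shifted more than 40 mm (distance of mill_jar from where it was at the start of the episode above 0.04 m).
It fails at once if the bottle, vial or carton was shifted more than 30 mm or knocked over (distance of any of bottle, vial, carton from where it was at the start of the episode above 0.03 m or angle between any of bottle, vial, carton's own z axis and vertical above 0.5 rad).
Of pebble_a, pebble_b, pebble_c only 2 to 3 are there at a start; the rules pass over those that are not, and their reading is None.
At some moment in a run one of pick may be knocked a few centimetres aside while the robot is not near it.
It also fails if it takes over 210 s, if anything falls off the work surface, if the arm or the gripper's body presses on something with over 40 N, if the wrist force passes 120 N, or if a joint passes its speed limit or range.

## Working session

There is one attempt and no reset: what is moved stays moved. The work goes in short steps, Python scripts to look and compute and a tool call to move; the robot and the scene stay as the last step left them, time stands still between calls to the robot, and variables do not carry over. Pictures are saved under pics/ and viewed, at most 16 in all, crops included, and the job is handed in when it is done.

Besides the shell and the picture viewer there is one more tool, called after ">>>" as name(argument=value, ...), one argument or row to a line, values as JSON. drive_tool: Moves the arm, as the interface text tells. Its arguments: {"type":"object","properties":{"deltas":{"type":"array","items":{"type":"array"}},"squeeze":{"type":"number"}},"required":["deltas"]}

```bash
mkdir -p pics; ls; cat > h.py <<'E'
import numpy as np, cv2
from station import telemetry, viewer, bot
from scipy.spatial.transform import Rotation as R
def grab(n,save=None):
    s=telemetry.state(); f=viewer.grab_frame(n)
    if n=="wrist":
        T=np.eye(4); q=s["tcp_rot"]; T[:3,:3]=R.from_quat([q[1],q[2],q[3],q[0]]).as_matrix(); T[:3,3]=s["eef_pos"]
        f["W"]=T@np.array(f["T_tool_cam"])
    else: f["W"]=np.array(f["world_from_camera"])
    f["name"]=n
    if save: cv2.imwrite("pics/"+save+".png",f["img"][:,:,::-1])
    return f
def rays(f,uv):
    K=np.array(f["camera_matrix"]); d=np.array([f["k1"],0,0,0,0.])
    p=cv2.undistortPoints(np.array(uv,float).reshape(-1,1,2),K,d)[:,0]
    return np.c_[p[:,0],-p[:,1],-np.ones(len(p))]
def onplane(f,uv,z):
    d=rays(f,uv)@f["W"][:3,:3].T; o=f["W"][:3,3]
    return o+d*((z-o[2])/d[:,2])[:,None]
def cloud(f):
    h,w=f["z_map"].shape; v,u=np.mgrid[:h,:w]
    P=rays(f,np.c_[u.ravel(),v.ravel()])*f["z_map"].reshape(-1,1)
    return (P@f["W"][:3,:3].T+f["W"][:3,3]).reshape(h,w,3)
E
python3 - <<'E'
from h import *
print(telemetry.state())
for n in("scene","top"):
    f=grab(n,n+"0"); print(n,f["W"],f["camera_matrix"],f["k1"])
E
```

```text
pics
{'t': 0.0, 'qpos': array([-1.16648194,  0.4179746 , -0.01029282,  1.61417656,  0.00470626,
        1.11068833, -0.0530013 ]), 'joint_velocities': array([ 0.000521  ,  0.00110132, -0.00213176, -0.00158914, -0.00088466,
        0.0006587 , -0.00017422]), 'joint_efforts': array([-2.34635903e-03, -8.51232290e+01,  6.36983402e-01, -4.26002884e+01,
       -4.89958108e-02,  1.86045247e-02,  1.04112883e-04]), 'eef_pos': array([0.26936249, 0.56359118, 0.22982392]), 'tcp_rot': array([-8.54617577e-05,  2.21065565e-01,  9.75258756e-01, -6.05693939e-04]), 'force': array([-0.42686363, -0.65071688, -0.04405584]), 'moment': array([-0.01450988, -0.01261175,  0.04464982]), 'gripper_force': 0.0, 'gripper_width': 0.09427753795957292}
scene [[ 0.83202911  0.43423107 -0.34521144  0.22335574]
 [-0.55448827  0.63256258 -0.54074702 -0.6104917 ]
 [-0.01644132  0.64133296  0.76708652  0.79818187]
 [ 0.          0.          0.          1.        ]] [[402.71395037   0.         289.14717028]
 [  0.         402.71395037 207.66771899]
 [  0.           0.           1.        ]] -0.09264525296481374
top [[-0.01324119  0.98790142 -0.15451682  0.34077431]
 [-0.99980482 -0.0108147   0.01653379 -0.05963143]
 [ 0.01466271  0.15470559  0.9878518   1.50690001]
 [ 0.          0.          0.          1.        ]] [[476.77897113   0.         281.41876134]
 [  0.         476.77897113 201.64217182]
 [  0.           0.           1.        ]] -0.00841676484644563
```

View pics/scene0.png

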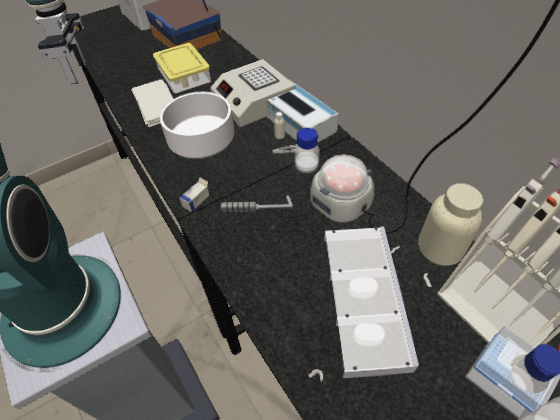

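View pics/top0.png

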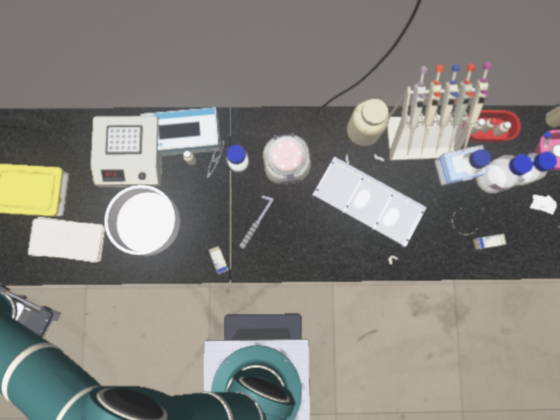

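```bash
python3 - <<'E'
from h import *
f=grab("top")
im=f["img"][:,:,::-1]
a=cv2.resize(im[145:255,300:435],None,fx=5.9,fy=5.4,interpolation=cv2.INTER_CUBIC)
cv2.imwrite("pics/c1.png",a)
b=cv2.resize(im[180:280,200:290],None,fx=6,fy=6,interpolation=cv2.INTER_CUBIC)
cv2.imwrite("pics/c2.png",b)
def L(n,uv,z): print(n,onplane(f,uv,z).round(3).tolist())
P=cloud(f)
L("rack",[(328,160),(424,212),(408,243),(314,190)],.04)
L("jar",[(106,220),(179,220),(143,184),(143,255)],.095)
print(P[220,143],P[200,369],P[240,250])
L("bar",[(242,246),(258,222)],.024); L("hook",[(266,199),(272,198)],.012)
L("btl",[(236,155)],.117);L("vial",[(188,158)],.084);L("carton",[(219,261)],.046);L("edge",[(100,283),(400,283)],0)
E
```

```text
rack [[0.702, -0.233, 0.04], [0.533, -0.529, 0.04], [0.437, -0.473, 0.04], [0.606, -0.187, 0.04]]
jar [[0.512, 0.438, 0.095], [0.51, 0.222, 0.095], [0.62, 0.332, 0.095], [0.408, 0.325, 0.095]]
[0.52193851 0.35353862 0.00384368] [ 0.57241745 -0.3580075   0.040019  ] [0.45480012 0.01582252 0.00275316]
bar [[0.435, 0.04, 0.024], [0.509, -0.01, 0.024]]
hook [[0.584, -0.036, 0.012], [0.587, -0.055, 0.012]]
btl [[0.701, 0.051, 0.117]]
vial [[0.702, 0.2, 0.084]]
carton [[0.389, 0.108, 0.046]]
edge [[0.327, 0.482, 0.0], [0.315, -0.453, 0.0]]
```

View pics/c1.png

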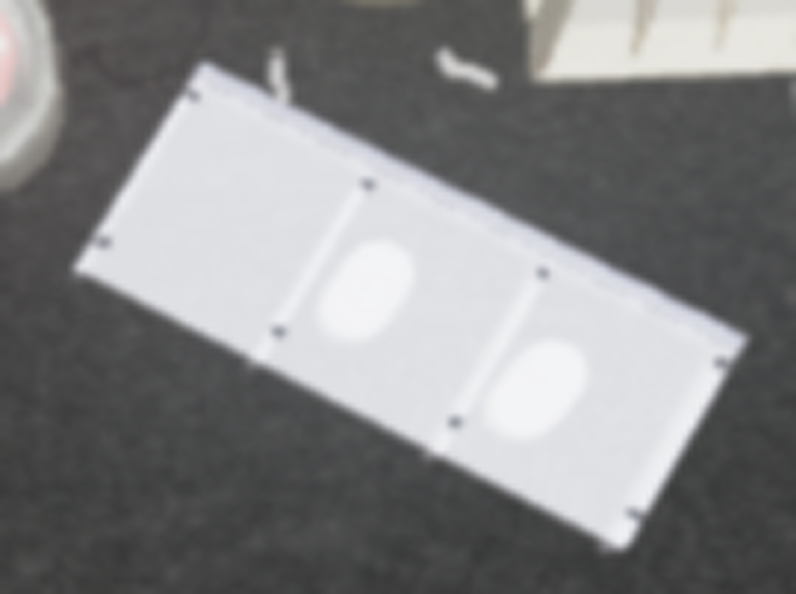

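View pics/c2.png

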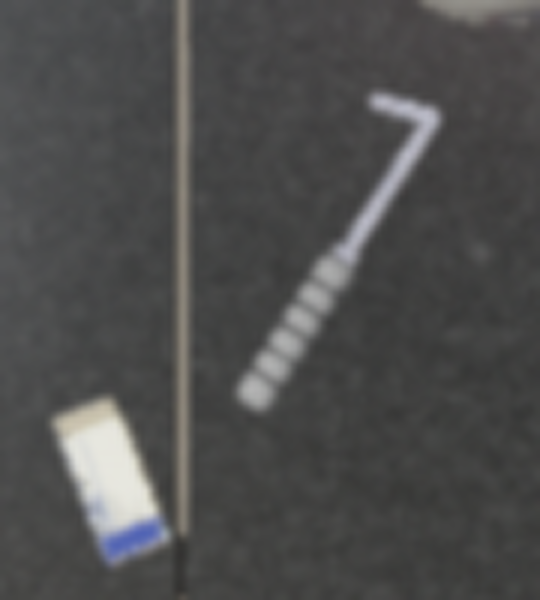

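```bash
python3 - <<'E'
from h import *
f=grab("top"); s=grab("scene")
c=onplane(f,[(333.9,156.5),(426.8,208),(406.4,246.5),(312.7,194.6)],.04)[:,:2]
ctr=c.mean(0); ey=(c[0]-c[1]+c[3]-c[2]);ey/=np.linalg.norm(ey); ex=np.array([ey[1],-ey[0]])
print("rack",c.round(3).tolist(),ctr,np.degrees(np.arctan2(ex[1],ex[0])),[np.linalg.norm(c[i]-c[i-1]) for i in range(4)])
p=onplane(f,[(362,198.7),(390.7,216.9)],.028)[:,:2]
for q in p: print("peb",q,(q-ctr)@ex,(q-ctr)@ey)
# scene check
cs=onplane(s,[(326,231),(384,228),(417,368),(346,375)],.04)[:,:2];print(cs.round(3).tolist(),cs.mean(0))
print(onplane(s,[(363,287),(369,335)],.028))
b=onplane(f,[(242,245.8),(256.3,223.7)],.024)[:,:2]; h=onplane(f,[(272.5,198.7),(262,196.7)],.012)[:,:2]
o=b.mean(0); d=h[0]-o
print("pick",o,h.tolist(),np.degrees(np.arctan2(d[1],d[0])),np.linalg.norm(d),np.linalg.norm(b[1]-b[0]))
print(onplane(s,[(221,208),(256,206),(290,205)],.018))
def blob(f,z,lo,hi,box):
    P=cloud(f); m=(P[...,2]>lo)&(P[...,2]<hi)
    x0,x1,y0,y1=box; m&=(P[...,0]>x0)&(P[...,0]<x1)&(P[...,1]>y0)&(P[...,1]<y1)
    q=P[m]; return len(q),q[:,:2].mean(0),q.min(0),q.max(0)
for n in (f,s):
    for nm,lo,hi,bx in (("jar",.085,.1,(.35,.68,.15,.5)),("bar",.018,.03,(.42,.55,-.04,.06)),("carton",.04,.05,(.33,.45,.06,.16)),("btl",.1,.125,(.6,.8,0,.1)),("vial",.075,.09,(.6,.8,.15,.25))):
        print(n["name"],nm,blob(n,0,lo,hi,bx))
E
```

```text
rack [[0.713, -0.252], [0.545, -0.538], [0.426, -0.468], [0.591, -0.182]] [ 0.56892628 -0.36010953] -30.263452880507288 [np.float64(0.1404277016604326), np.float64(0.3315620244311831), np.float64(0.1384232019341841), np.float64(0.3299009168899208)]
peb [ 0.57870413 -0.33848999] -0.0024504482517612295 0.02360097910362062
peb [ 0.51991393 -0.426506  ] -0.008870530225172415 -0.08204886147941311
[[0.596, -0.184], [0.714, -0.254], [0.545, -0.536], [0.428, -0.47]] [ 0.57086931 -0.36103955]
[[ 0.57759091 -0.34192786  0.028     ]
 [ 0.51793967 -0.43163459  0.028     ]]
pick [0.46968164 0.01726479] [[0.5843701303362848, -0.056448078338601285], [0.5911701039311877, -0.02316072907100259]] -32.72976658323616 0.1363342851511857 0.08163704634061637
[[ 0.43112462  0.03654741  0.018     ]
 [ 0.50808271 -0.00824969  0.018     ]
 [ 0.58114351 -0.05439104  0.018     ]]
top jar (689, array([0.5221986 , 0.34539329]), array([0.41067051, 0.23569695, 0.08508019]), array([0.67997582, 0.48441256, 0.09997829]))
top bar (169, array([0.47060236, 0.01735432]), array([ 0.42895813, -0.02937092,  0.01803005]), array
[... 453 characters left out ...]

scene jar (692, array([0.51777293, 0.33335992]), array([0.41156445, 0.23476758, 0.0850312 ]), array([0.67992734, 0.46561089, 0.09818559]))
scene bar (243, array([0.47211209, 0.01699612]), array([ 0.43055563, -0.01414132,  0.01809927]), array([0.52236151, 0.0495514 , 0.02772089]))
scene carton (31, array([0.4272441 , 0.12555996]), array([0.37727418, 0.09121554, 0.04003231]), array([0.4348098 , 0.14211796, 0.0494369 ]))
scene btl (319, array([0.70642105, 0.04932794]), array([0.68157888, 0.02725065, 0.10015341]), array([0.73992525, 0.07992013, 0.12040514]))
scene vial (43, array([0.7233179 , 0.20304766]), array([0.70753508, 0.17876924, 0.07509609]), array([0.79612318, 0.23659178, 0.08481197]))
```

>>> drive_tool(
  deltas=[
    [[-28,-29,0],[0,0,0],100],
    [[-28,-29,0],[0,0,0],100],
    [[-28,-29,0],[0,0,0],100],
    [[-28,-29,0],[0,0,0],100],
    [[-28,-29,0],[0,0,0],100],
  ],
)

```text
t: 0.67
eef_pos: [0.3334, 0.3708, 0.2304]
tcp_rot: [-0.0, 0.221, 0.975, 0.0]
force: [1.1, -0.0, 0.4]
gripper_width: 0.0943
gripper_force: 0.0
```

>>> drive_tool(
  deltas=[
    [[-28,-29,0],[0,0,0],100],
    [[-28,-29,0],[0,0,0],100],
    [[-28,-29,0],[0,0,0],100],
    [[-28,-29,0],[0,0,0],100],
    [[-28,-29,0],[0,0,0],100],
  ],
)

```text
t: 1.08
eef_pos: [0.3972, 0.1796, 0.2306]
tcp_rot: [0.0, 0.221, 0.975, 0.0]
force: [0.7, 0.9, 0.0]
gripper_width: 0.0939
gripper_force: 0.0
```

>>> drive_tool(
  deltas=[
    [[-28,-29,0],[0,0,0],100],
    [[-28,-29,0],[0,0,0],100],
    [[-28,-29,0],[0,0,0],100],
    [[-28,-29,0],[0,0,0],100],
    [[0,0,0],[0,0,0.12],100],
  ],
)

```text
t: 1.5
eef_pos: [0.4495, 0.0219, 0.2309]
tcp_rot: [0.001, 0.276, 0.961, -0.0]
force: [0.2, 0.3, -0.5]
gripper_width: 0.094
gripper_force: 0.0
```

```bash
cat >> h.py <<'E'
def tool():
    s=telemetry.state(); q=s["tcp_rot"]; M=R.from_quat([q[1],q[2],q[3],q[0]]).as_matrix()
    return np.array(s["eef_pos"]),M,s
def go(p,yaw=None):
    "deltas to TCP p; yaw = pick-like heading (direction of tool -x), deg; shift in present axes"
    o,M,s=tool(); d=M.T@(np.array(p)-o)*1000; h=np.degrees(np.arctan2(-M[1,0],-M[0,0]))
    print("TCP",o.round(4),"head %.1f"%h,"tilt",M[:,2].round(3),"shift mm",d.round(1),"" if yaw is None else "turn z rad %.3f"%np.radians(h-yaw))
E
python3 - <<'E'
from h import *
go([.4515,.029,.028],-32.5)
f=grab("wrist","w1")
P=cloud(f); z=P[...,2]
m=((z>.015)&(z<.03)).astype(np.uint8)
n,l,st,c=cv2.connectedComponentsWithStats(m)
for i in range(1,n):
    if st[i,4]>200:
        q=P[l==i]; (cx,cy),wh,a=cv2.minAreaRect((q[:,:2]*1000).astype(np.float32)); print(st[i],c[i],q.mean(0),(cx,cy),wh,a)
E
```

```text
TCP [0.4495 0.0219 0.2309] head -32.1 tilt [ 0.001 -0.001 -1.   ] shift mm [  2.4   7.2 202.9] turn z rad 0.008
[ 460    0   55  172 1187] [476.0463353   85.20724516] [0.47097657 0.26137479 0.02267864] (486.80438232421875, 268.3114929199219) (53.86233901977539, 179.48895263671875) 69.11993408203125
[ 280  161   31  133 1510] [288.29403974 213.25298013] [0.48846674 0.00977909 0.02204091] (512.5069580078125, 4.088077545166016) (35.87080383300781, 181.5729217529297) 61.323734283447266
[529 262  31  23 291] [545.82130584 273.86254296] [0.73585684 0.25251933 0.0222054 ] (735.593017578125, 254.4715576171875) (4.297558784484863, 39.67101287841797) 7.268481731414795
[491 265  27  24 253] [499.88537549 273.86561265] [0.70445972 0.20210288 0.0226643 ] (707.0276489257812, 203.53704833984375) (16.030452728271484, 32.05268859863281) 22.243452072143555
[282 322  48  10 283] [305.45936396 327.74911661] [ 0.64349919 -0.05718248  0.02178642] (646.3510131835938, -58.24958038330078) (66.98782348632812, 14.769901275634766) 58.96162033081055
```

View pics/w1.png

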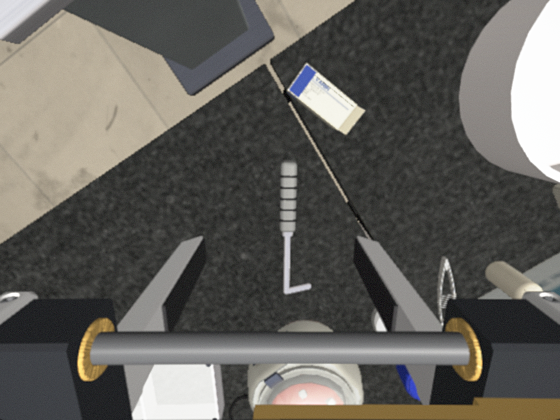

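```bash
python3 - <<'E'
from h import *
f=grab("wrist")
b=onplane(f,[(289,162),(288,235)],.024); h=onplane(f,[(287,291)],.016)
print(b,h)
o=h[0,:2]-b[:,:2].mean(0); print(b[:,:2].mean(0),np.degrees(np.arctan2(o[1],o[0])),np.linalg.norm(o))
d=b[1]-b[0];print(np.degrees(np.arctan2(d[1],d[0])),np.linalg.norm(d))
j=f["img"][:,:,0]
E
```

```text
[[ 0.43178569  0.04885726  0.024     ]
 [ 0.50883597 -0.00232203  0.024     ]] [[ 0.58020003 -0.04981584  0.016     ]]
[0.47031083 0.02326761] -33.62648841485999 0.13197282753332484
-33.593400722237476 0.09249900435914439
```

>>> drive_tool(
  deltas=[
    [[2,10,40],[0,0,0.02],100],
    [[0,0,40],[0,0,0],100],
    [[0,0,40],[0,0,0],100],
    [[0,0,40],[0,0,0],100],
    [[0,0,30],[0,0,0],100],
  ],
  squeeze=40,
)

```text
t: 2.02
eef_pos: [0.4504, 0.0393, 0.0378]
tcp_rot: [-0.001, 0.286, 0.958, -0.0]
force: [0.1, 0.7, -0.1]
gripper_width: 0.0939
gripper_force: 0.0
```

>>> drive_tool(
  deltas=[
    [[0,0,11],[0,0,0],100],
    [[0,0,0],[0,0,0],100],
    [[0,0,0],[0,0,0],0],
    [[0,0,0],[0,0,0],0],
    [[0,0,0],[0,0,0],0],
  ],
  squeeze=40,
)

```text
t: 2.43
eef_pos: [0.4528, 0.0385, 0.0311]
tcp_rot: [0.001, 0.288, 0.958, 0.001]
force: [0.7, -0.4, 0.5]
gripper_width: 0.0772
gripper_force: 0.0
```

>>> drive_tool(
  deltas=[
    [[0,0,0],[0,0,0],0],
    [[0,0,0],[0,0,0],0],
    [[0,0,0],[0,0,0],0],
    [[0,0,0],[0,0,0],0],
    [[0,0,0],[0,0,0],0],
  ],
  squeeze=40,
)

```text
t: 2.85
eef_pos: [0.4518, 0.0381, 0.0296]
tcp_rot: [0.0, 0.289, 0.957, 0.0]
force: [-0.1, -0.1, -0.1]
gripper_width: 0.0439
gripper_force: 0.0
```

>>> drive_tool(
  deltas=[
    [[0,0,0],[0,0,0],0],
    [[0,0,0],[0,0,0],0],
    [[0,0,0],[0,0,0],0],
    [[0,0,0],[0,0,0],0],
    [[0,0,0],[0,0,0],0],
  ],
)

```text
t: 3.27
eef_pos: [0.4517, 0.038, 0.0294]
tcp_rot: [-0.0, 0.289, 0.957, -0.0]
force: [-0.7, -0.5, 0.6]
gripper_width: 0.0195
gripper_force: 39.8
```

>>> drive_tool(
  deltas=[
    [[0,0,0],[0,0,0],0],
    [[0,0,0],[0,0,0],0],
    [[0,0,-10],[0,0,0],0],
    [[0,0,-20],[0,0,0],0],
    [[0,0,-30],[0,0,0],0],
  ],
)

```text
t: 3.68
eef_pos: [0.4506, 0.0377, 0.0893]
tcp_rot: [-0.001, 0.289, 0.957, -0.001]
force: [0.1, -0.1, -1.3]
gripper_width: 0.0198
gripper_force: 39.8
```

```bash
python3 - <<'E'
from h import *
go([.45,.03,.09],-30.3)
f=grab("wrist","w2")
E
```

```text
TCP [0.4506 0.0377 0.0893] head -33.6 tilt [-0.003 -0.001 -1.   ] shift mm [-3.8 -6.8 -0.7] turn z rad -0.057
```

View pics/w2.png

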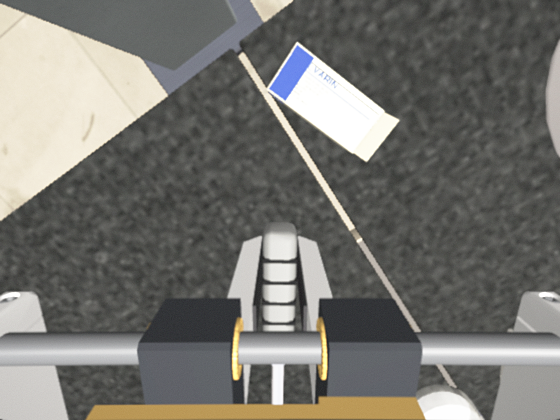

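```bash
python3 - <<'E'
from h import *
f=grab("wrist"); o,M,s=tool()
r=onplane(f,[(280,234)],.084)[0]; print("rear edge tool mm",(M.T@(r-o)*1000).round(1))
t=grab("top"); im=t["img"]
cv2.imwrite("pics/c3.png",cv2.resize(im[180:270,215:305,::-1],None,fx=6.6,fy=6.6,interpolation=cv2.INTER_CUBIC))
s=grab("scene"); cv2.imwrite("pics/c4.png",cv2.resize(s["img"][160:240,210:310,::-1],None,fx=7,fy=7,interpolation=cv2.INTER_CUBIC))
a=cv2.imread("pics/c3.png");b=cv2.imread("pics/c4.png")
cv2.imwrite("pics/c34.png",cv2.resize(np.hstack([a,cv2.resize(b,(743,594))]),(800,356)))
E
```

```text
rear edge tool mm [16.7 -0.9  9.1]
```

View pics/c34.png

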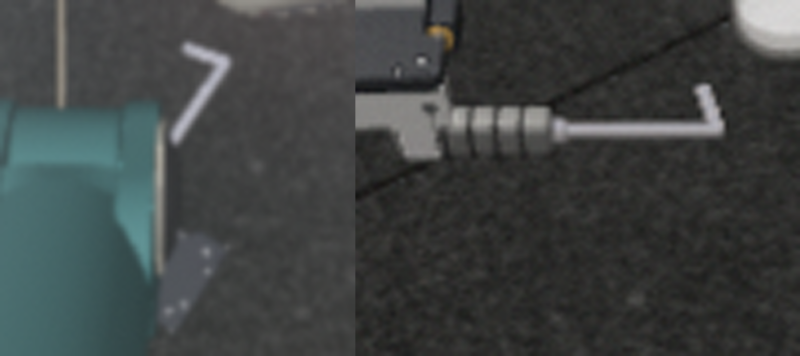

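```bash
cat >> h.py <<'E'
def tri(f,p,s,q):
    a=f["W"][:3,3];b=s["W"][:3,3];u=f["W"][:3,:3]@rays(f,[p])[0];v=s["W"][:3,:3]@rays(s,[q])[0]
    k=np.linalg.lstsq(np.c_[u,-v],b-a,rcond=None)[0]; A=a+u*k[0];B=b+v*k[1]
    return (A+B)/2,np.linalg.norm(A-B)
E
python3 - <<'E'
from h import *
t=grab("top");s=grab("scene");o,M,_=tool()
for n,p,q in (("bend",(272.7,195.7),(291.6,189.2)),("tip",(262.2,192.2),(288.1,180))):
    X,e=tri(t,p,s,q); print(n,X.round(4),"gap",e.round(4),"tool mm",(M.T@(X-o)*1000).round(1))
bend=np.array([-163.5,0,17])/1000
e=np.array([np.cos(np.radians(-30.3)),np.sin(np.radians(-30.3))]); n=np.array([-e[1],e[0]]); c=np.array([.570,-.361])
for y in(0,-.108):
    for x,yy,zz in((-.11,-.034,.06),(-.09,-.034,.035),(.05,-.034,.035),(.05,-.004,.035),(-.11,-.004,.035)):
        g=c+e*(x-.1635)+n*(y+yy); print(x,y+yy,g.round(3))
go([*(c+e*(-.11-.1635)+n*(-.034)),.06],-30.3)
E
```

```text
bend [ 0.5836 -0.0577  0.0784] gap 0.0018 tool mm [-163.2   -6.7   10.6]
tip [ 0.5949 -0.0257  0.0765] gap 0.0014 tool mm [-154.9   26.1   12.4]
-0.11 -0.034 [ 0.317 -0.252]
-0.09 -0.034 [ 0.334 -0.262]
0.05 -0.034 [ 0.455 -0.333]
0.05 -0.004 [ 0.47  -0.307]
-0.11 -0.004 [ 0.332 -0.226]
-0.11 -0.14200000000000002 [ 0.262 -0.346]
-0.09 -0.14200000000000002 [ 0.279 -0.356]
0.05 -0.14200000000000002 [ 0.4   -0.426]
0.05 -0.112 [ 0.415 -0.4  ]
-0.11 -0.112 [ 0.277 -0.32 ]
TCP [0.4514 0.0381 0.0891] head -33.5 tilt [-0.001 -0.    -1.   ] shift mm [ -48.3 -316.5   29.2] turn z rad -0.057
```

>>> drive_tool(
  deltas=[
    [[0,0,0],[0,0,-0.057],0],
    [[-4,-39,0],[0,0,0],0],
    [[-4,-39,0],[0,0,0],0],
    [[-4,-39,0],[0,0,0],0],
    [[-4,-39,0],[0,0,0],0],
  ],
)

```text
t: 4.4
eef_pos: [0.3853, -0.1059, 0.0888]
tcp_rot: [-0.001, 0.261, 0.965, -0.0]
force: [1.2, 0.1, -1.6]
gripper_width: 0.0195
gripper_force: 39.8
```

>>> drive_tool(
  deltas=[
    [[-4,-39,10],[0,0,0],0],
    [[-4,-39,12],[0,0,0],0],
    [[-4,-39,15],[0,0,0],0],
    [[-4,-39,16],[0,0,0],0],
    [[0,0,0],[0,0,0],0],
  ],
)

```text
t: 4.82
eef_pos: [0.318, -0.2509, 0.0352]
tcp_rot: [-0.002, 0.266, 0.964, -0.001]
force: [-1.4, 0.5, -1.5]
gripper_width: 0.0192
gripper_force: 39.8
```

```bash
python3 - <<'E'
from h import *
go([.317,-.252,.035],-30.3)
t=grab("top");s=grab("scene")
a=cv2.resize(t["img"][150:250,300:430,::-1],(780,600),interpolation=cv2.INTER_CUBIC); cv2.imwrite("pics/c5.png",a)
b=cv2.resize(s["img"][220:380,260:420,::-1],(600,600),interpolation=cv2.INTER_CUBIC); cv2.imwrite("pics/c6.png",b)
E
```

```text
TCP [ 0.318  -0.2509  0.0352] head -30.9 tilt [-0.004 -0.001 -1.   ] shift mm [ 0.3 -1.4  0.2] turn z rad -0.010
```

View pics/c5.png

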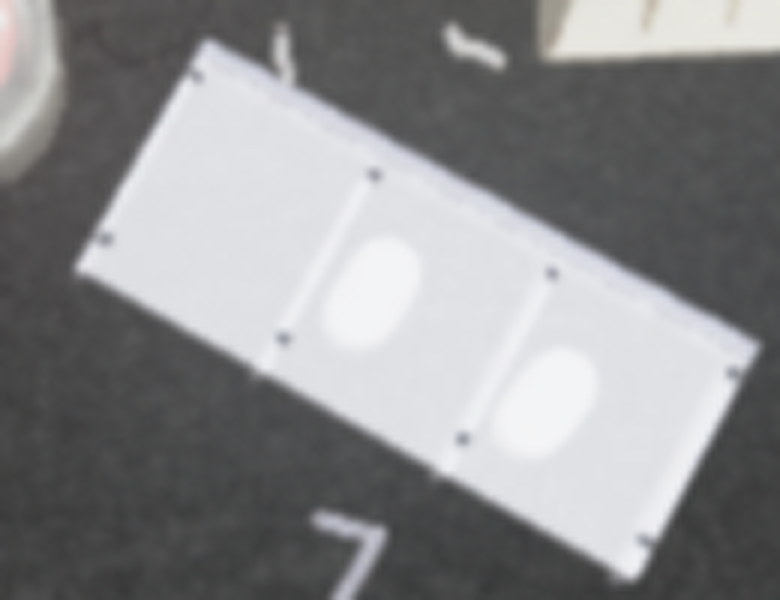

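View pics/c6.png

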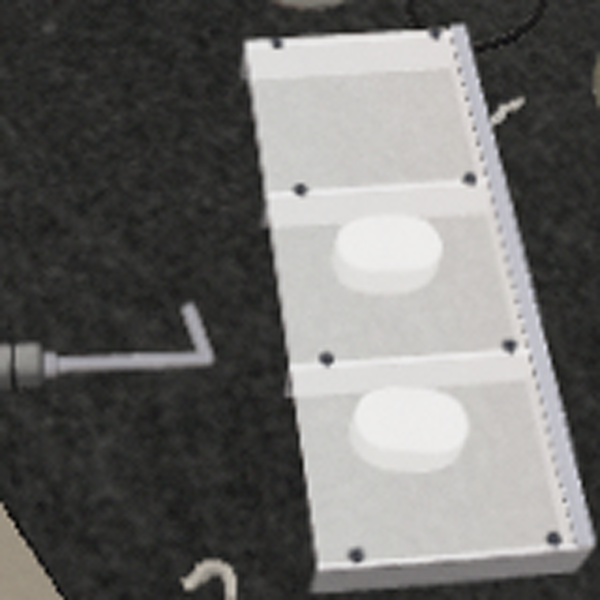

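```bash
python3 - <<'E'
from h import *
t=grab("top");s=grab("scene");o,M,_=tool()
a=np.radians(-30.3);e=np.array([np.cos(a),np.sin(a)]);n=np.array([-e[1],e[0]]);c=np.array([.570,-.361])
rk=lambda X:((X[:2]-c)@e*1000,(X[:2]-c)@n*1000)
A=onplane(t,[(363.7,238.8)],.0178)[0];B=onplane(s,[(316,315.2)],.0178)[0];X,g=tri(t,(363.7,238.8),s,(316,315.2))
for v in(A,B,X): print(v.round(4),np.round(rk(v),1),"tool",(M.T@(v-o)*1000).round(1))
print("gap",g)
K=M@np.array([-.1635,0,.0174])+o; print("kin",K,np.round(rk(K),1))
# peb c and b contact edges from top / scene
for p,q in(((362,198.8),(363.5,284)),((391,217.2),(369.3,334))):
  # top faces
  print(np.round(rk(onplane(t,[p],.028)[0]),1),np.round(rk(onplane(s,[q],.028)[0]),1))
for p in ((347.2,206.7),(362.3,179),(376.8,223.2),(391.8,195.5)): print("screw top",np.round(rk(onplane(t,[p],.04)[0]),1))
for q in ((340,270.4),(385.3,267.7),(347,315.7),(396,312.2)): print("screw scene",np.round(rk(onplane(s,[q],.04)[0]),1))
E
```

```text
[ 0.4531 -0.3407  0.0178] [-111.2  -41.5] tool [-160.8  -17.7   19.2]
[ 0.4592 -0.3339  0.0178] [-109.3  -32.5] tool [-162.6   -8.7   19.2]
[ 0.4534 -0.3386  0.0324] [-112.   -39.5] tool [-159.9  -15.7    4.6]
gap 0.003008923478573471
kin [ 0.46435696 -0.32685955  0.01961917] [-108.4  -23.8]
[-4.1 23.7] [-0.7 27.4]
[-10.6 -83.1] [ -8.3 -85.2]
screw top [-51.9  53.1]
screw top [49.3 53.5]
screw top [-51.8 -51.4]
screw top [ 48.7 -51.8]
screw scene [-48.7  57.9]
screw scene [51.2 57.2]
screw scene [-49.  -48.3]
screw scene [ 51.5 -48.4]
```

```bash
python3 - <<'E'
from h import *
t=grab("top");s=grab("scene");o,M,_=tool();print(o,go(o))
for f,box in((t,(345,230,372,252)),(s,(255,295,320,325))):
    P=cloud(f);u0,v0,u1,v1=box;Q=P[v0:v1,u0:u1].reshape(-1,3);I=f["img"][v0:v1,u0:u1].reshape(-1,3).astype(int)
    m=(I.min(1)>105)&(Q[:,2]<.08); q=(Q[m]-o)@M*1000
    i=np.argsort(q[:,0])
    for k in np.array_split(i,7): print(f["name"],np.median(q[k],0).round(1),Q[m][k].max(0).round(3)[2],len(k))
    b=Q[I.max(1)<70]; print("bench z",np.median(b[:,2]))
E
```

```text
TCP [ 0.3238 -0.2441  0.0376] head -30.2 tilt [ 0.  0. -1.] shift mm [0. 0. 0.] 
[ 0.32384905 -0.24406703  0.03759723] None
top [-161.9    1.5   31. ] 0.025 15
top [-156.5    4.2   15.7] 0.029 15
top [-153.7    9.3   18.8] 0.031 15
top [-149.4   -2.    17.1] 0.025 15
top [-139.    -4.9   17.1] 0.028 15
top [-126.5   -4.7   16.3] 0.026 15
top [-113.9   -4.2   15.6] 0.027 14
bench z -0.0004645143050613365
scene [-158.5    6.8   15.1] 0.028 44
scene [-152.4    9.2   15.8] 0.026 44
scene [-127.3   -3.6   15.5] 0.025 44
scene [-104.5   -2.4   15.5] 0.025 43
scene [-79.4  -3.2  13.4] 0.031 43
scene [-61.7  -2.2   6.2] 0.034 43
scene [-45.3  -2.4   6.4] 0.034 43
bench z -0.00020185961240315464
```

>>> drive_tool(
  deltas=[
    [[0,-7,4],[0,0,0],0],
    [[0,0,0],[0,0,0],0],
    [[-20,0,0],[0,0,0],0],
    [[-15,0,0],[0,0,0],0],
    [[0,0,0],[0,0,0],0],
  ],
)

```text
t: 5.53
eef_pos: [0.3524, -0.2699, 0.0338]
tcp_rot: [0.001, 0.261, 0.965, -0.001]
force: [-0.2, -0.7, -0.8]
gripper_width: 0.02
gripper_force: 39.8
```

>>> drive_tool(
  deltas=[
    [[0,0,0],[0,0,0],0],
    [[0,0,0],[0,0,0],0],
    [[0,0,0],[0,0,0],0],
    [[0,0,0],[0,0,0],0],
    [[0,0,0],[0,0,0],0],
  ],
)

```text
t: 5.95
eef_pos: [0.3496, -0.2686, 0.0336]
tcp_rot: [-0.0, 0.261, 0.965, 0.0]
force: [0.6, 0.5, -2.7]
gripper_width: 0.0195
gripper_force: 39.8
```

```bash
python3 - <<'E'
from h import *
o,M,_=tool();go(o)
a=np.radians(-30.3);e=np.array([np.cos(a),np.sin(a)]);n=np.array([-e[1],e[0]]);c=np.array([.570,-.361])
k=(o+M@np.array([-.163,0,.017]))[:2]-c; print("kin bend rack",k@e,k@n)
t=grab("top");s=grab("scene")
a=cv2.resize(t["img"][165:255,330:410,::-1],(400,450),interpolation=cv2.INTER_CUBIC)
b=cv2.resize(s["img"][250:340,300:380,::-1],(400,450),interpolation=cv2.INTER_CUBIC); cv2.imwrite("pics/c7.png",np.hstack([a,b]))
E
```

```text
TCP [ 0.3496 -0.2686  0.0336] head -30.3 tilt [ 0.  0. -1.] shift mm [0. 0. 0.] 
kin bend rack -0.07387648768708556 -0.03142274492698679
```

View pics/c7.png

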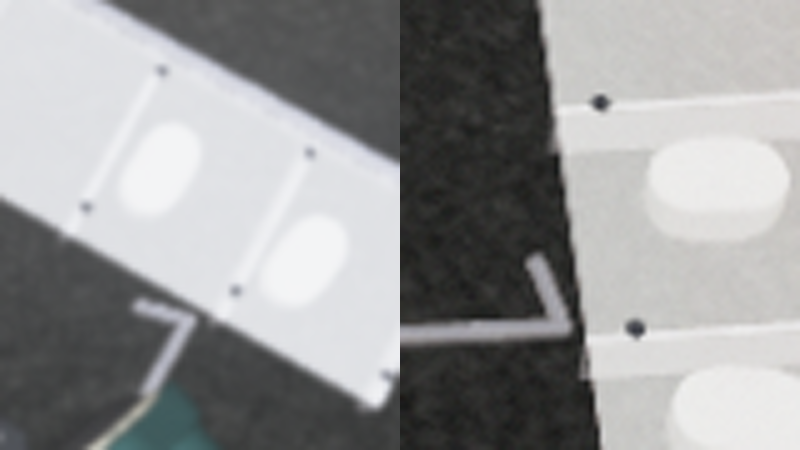

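```bash
python3 - <<'E'
from h import *
t=grab("top");s=grab("scene")
a=np.radians(-30.3);e=np.array([np.cos(a),np.sin(a)]);n=np.array([-e[1],e[0]]);c=np.array([.570,-.361])
def rk(f,p,z): 
    x0,y0=(330,165) if f is t else (300,250); u=p[0]-(0 if f is t else 400)
    X=onplane(f,[(u/5+x0-.4,p[1]/5+y0-.4)],z)[0][:2]-c; return np.round([X@e*1000,X@n*1000],1)
print("top bend",rk(t,(191,320),.0166),"tip",rk(t,(137,305),.0166),"div screws",[rk(t,p,.04) for p in((86,207),(162,70),(235,290),(310,152))])
print("scene bend",rk(s,(567,325),.0166),"div screws",[rk(s,p,.04) for p in((600,102),(636,328))])
for f,p in((t,(160,170)),(t,(303,260)),(s,(718,172))): print(rk(f,p,.028))
P=cloud(t);S=cloud(s)
for C,nm,b in((P,"t",(300,150,430,250)),(S,"s",(310,220,420,380))):
    Q=C[b[1]:b[3],b[0]:b[2]].reshape(-1,3);m=(Q[:,2]>.036)&(Q[:,2]<.045)
    q=(Q[m][:,:2]-c)@np.c_[e,n]; print(nm,m.sum(),np.percentile(q,[1,50,99],axis=0))
E
```

```text
top bend [-76.3 -37.8] tip [-84.7  -3.7] div screws [array([-50.5,  55.3]), array([49.9, 54.9]), array([-50.5, -50. ]), array([ 49.8, -50.5])]
scene bend [-73.8 -33.1] div screws [array([-49.4,  58.9]), array([-49.2, -47.2])]
[-4.2 25.1]
[-10.1 -80. ]
[-1.4 27.5]
t 3866 [[-0.06929708 -0.15785632]
 [-0.00140836  0.0025912 ]
 [ 0.06841252  0.16447336]]
s 9479 [[-0.0687578  -0.15757873]
 [-0.00043199 -0.02364029]
 [ 0.06859175  0.16428237]]
```

>>> drive_tool(
  deltas=[
    [[0,4,0],[0,0,0],0],
    [[-10,0,0],[0,0,0],0],
    [[-18,0,0],[0,0,0],0],
    [[-18,0,0],[0,0,0],0],
    [[-18,0,0],[0,0,0],0],
  ],
)

```text
t: 6.57
eef_pos: [0.4086, -0.2981, 0.0337]
tcp_rot: [0.0, 0.261, 0.965, -0.0]
force: [0.5, 0.8, -1.2]
gripper_width: 0.0199
gripper_force: 39.8
```

>>> drive_tool(
  deltas=[
    [[-18,0,0],[0,0,0],0],
    [[-18,0,0],[0,0,0],0],
    [[-14,0,0],[0,0,0],0],
    [[-8,0,0],[0,0,0],0],
    [[0,0,0],[0,0,0],0],
  ],
)

```text
t: 6.98
eef_pos: [0.4586, -0.3275, 0.0334]
tcp_rot: [0.0, 0.261, 0.965, -0.0]
force: [-0.5, 0.6, -1.6]
gripper_width: 0.0197
gripper_force: 39.8
```

>>> drive_tool(
  deltas=[
    [[0,0,0],[0,0,0],0],
    [[0,0,0],[0,0,0],0],
    [[0,0,0],[0,0,0],0],
    [[0,0,0],[0,0,0],0],
    [[0,0,0],[0,0,0],0],
  ],
)

```text
t: 7.4
eef_pos: [0.457, -0.3268, 0.0337]
tcp_rot: [0.0, 0.261, 0.965, 0.0]
force: [-0.0, 0.4, -2.0]
gripper_width: 0.0195
gripper_force: 39.8
```

```bash
python3 - <<'E'
from h import *
o,M,_=tool();go(o)
a=np.radians(-30.3);e=np.array([np.cos(a),np.sin(a)]);n=np.array([-e[1],e[0]]);c=np.array([.570,-.361])+.0035*n
k=(o+M@np.array([-.163,0,.017]))[:2]-c; print("kin bend rack",k@e,k@n)
t=grab("top");s=grab("scene")
a=cv2.resize(t["img"][165:255,330:410,::-1],(400,450),interpolation=cv2.INTER_CUBIC)
b=cv2.resize(s["img"][250:340,320:400,::-1],(400,450),interpolation=cv2.INTER_CUBIC); cv2.imwrite("pics/c8.png",np.hstack([a,b]))
E
```

```text
TCP [ 0.457  -0.3268  0.0337] head -30.3 tilt [ 0.  0. -1.] shift mm [0. 0. 0.] 
kin bend rack 0.04816840695932831 -0.030940477141854446
```

View pics/c8.png

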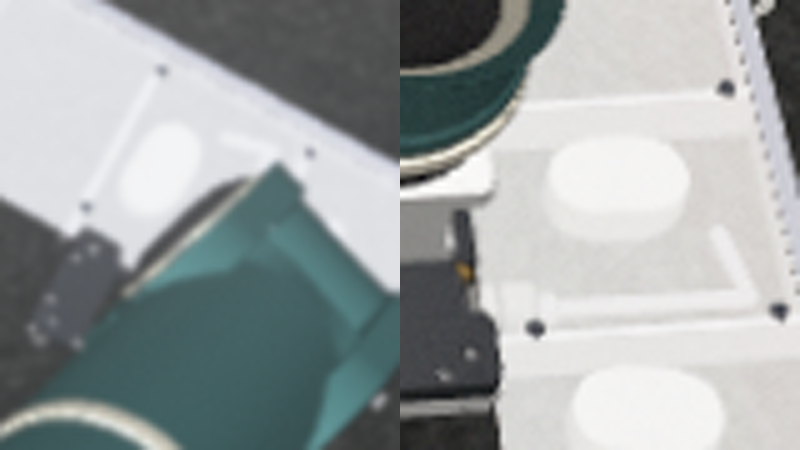

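>>> drive_tool(
  deltas=[
    [[0,6,0],[0,0,0],0],
    [[0,8,0],[0,0,0],0],
    [[0,8,0],[0,0,0],0],
    [[0,8,0],[0,0,0],0],
    [[0,0,0],[0,0,0],0],
  ],
)

```text
t: 7.92
eef_pos: [0.4737, -0.2988, 0.0334]
tcp_rot: [0.0, 0.26, 0.966, 0.0]
force: [0.6, 0.7, -2.4]
gripper_width: 0.0198
gripper_force: 39.8
```

>>> drive_tool(
  deltas=[
    [[4,0,0],[0,0,0],0],
    [[6,0,0],[0,0,0],0],
    [[9,0,0],[0,0,0],0],
    [[10,0,0],[0,0,0],0],
    [[12,0,0],[0,0,0],0],
  ],
)

```text
t: 8.33
eef_pos: [0.4358, -0.2801, 0.0336]
tcp_rot: [0.0, 0.262, 0.965, -0.0]
force: [0.7, 0.4, -1.5]
gripper_width: 0.0194
gripper_force: 39.8
```

>>> drive_tool(
  deltas=[
    [[12,0,0],[0,0,0],0],
    [[12,0,0],[0,0,0],0],
    [[12,0,0],[0,0,0],0],
    [[12,0,0],[0,0,0],0],
    [[12,0,0],[0,0,0],0],
  ],
)

```text
t: 8.75
eef_pos: [0.3837, -0.2495, 0.0336]
tcp_rot: [0.0, 0.262, 0.965, 0.0]
force: [0.3, -0.5, -2.2]
gripper_width: 0.0198
gripper_force: 39.8
```

>>> drive_tool(
  deltas=[
    [[12,0,0],[0,0,0],0],
    [[12,0,0],[0,0,0],0],
    [[12,0,0],[0,0,0],0],
    [[10,0,0],[0,0,0],0],
    [[8,0,0],[0,0,0],0],
  ],
)

```text
t: 9.17
eef_pos: [0.3372, -0.2222, 0.0337]
tcp_rot: [0.0, 0.262, 0.965, 0.0]
force: [0.1, -0.7, -2.5]
gripper_width: 0.0197
gripper_force: 39.8
```

>>> drive_tool(
  deltas=[
    [[0,0,0],[0,0,0],0],
    [[0,0,0],[0,0,0],0],
    [[0,0,0],[0,0,0],0],
    [[0,0,0],[0,0,0],0],
    [[0,0,0],[0,0,0],0],
  ],
)

```text
t: 9.58
eef_pos: [0.3388, -0.2231, 0.0335]
tcp_rot: [0.0, 0.261, 0.965, -0.0]
force: [0.6, -0.3, -2.1]
gripper_width: 0.02
gripper_force: 39.8
```

```bash
cat >>h.py <<'E'
_a=np.radians(-30.3);E=np.array([np.cos(_a),np.sin(_a)]);N=np.array([-E[1],E[0]]);C=np.array([.570,-.361])+.0035*N
def rk(X): d=np.asarray(X)[...,:2]-C; return np.stack([d@E,d@N],-1)*1000
def pebs(f):
    "bright blobs on the bench in front of / in the rack, at pebble-top height"
    P=cloud(f); r=rk(P); m=(P[...,2]>.02)&(P[...,2]<.034)&(f["img"].min(2)>150)&(abs(r[...,0])<330)&(abs(r[...,1])<260)
    n,l,st,c=cv2.connectedComponentsWithStats(m.astype(np.uint8))
    for i in range(1,n):
        if st[i,4]>30:
            q=r[l==i]; (cx,cy),wh,a=cv2.minAreaRect(q.astype(np.float32)); print(f["name"],"px",c[i].round(1),st[i,4],"rack",np.round([cx,cy],1),np.round(wh,1),round(a,1),"world",(C+(E*cx+N*cy)/1000).round(4))
E
python3 - <<'E'
from h import *
o,M,_=tool();go(o)
print("kin bend",rk(o+M@np.array([-.163,0,.017])))
t=grab("top");s=grab("scene");pebs(t);pebs(s)
a=cv2.resize(t["img"][165:265,310:410,::-1],(400,450),interpolation=cv2.INTER_CUBIC)
b=cv2.resize(s["img"][240:360,260:370,::-1],(400,450),interpolation=cv2.INTER_CUBIC); cv2.imwrite("pics/c9.png",np.hstack([a,b]))
E
```

```text
TCP [ 0.3388 -0.2231  0.0335] head -30.3 tilt [ 0. -0. -1.] shift mm [0. 0. 0.] 
kin bend [-106.16751407   -1.04493087]
top px [440.5 172.1] 52 rack [ 197.8 -156.4] [79.1  5. ] 42.3 world [ 0.6636 -0.5928]
top px [340.6 239.6] 190 rack [-147.2   17.7] [65.9 44.2] 16.2 world [ 0.4536 -0.2684]
scene px [478.9 305.3] 372 rack [234.7 -45.2] [ 10.4 142.2] 32.4 world [ 0.7516 -0.5154]
scene px [293.4 290.8] 362 rack [-152.7   19.4] [58.6 38.6] 10.1 world [ 0.4497 -0.2642]
scene px [492.9 390.7] 211 rack [ 204.3 -220.5] [  4.2 104.5] 41.6 world [ 0.6369 -0.6514]
```

View pics/c9.png

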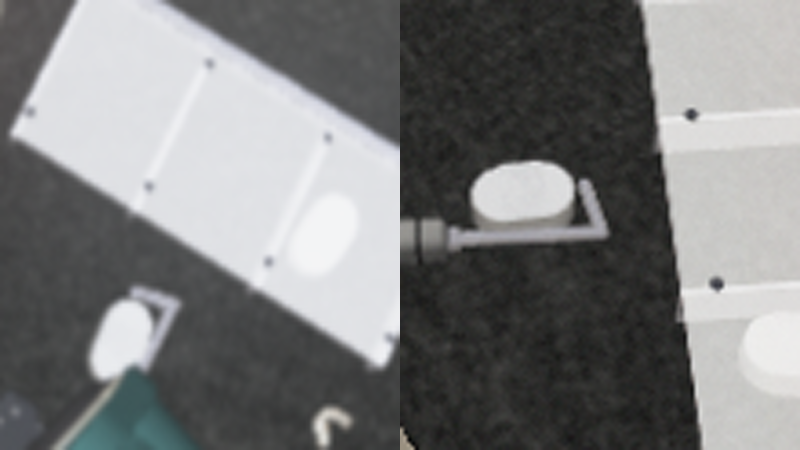

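>>> drive_tool(
  deltas=[
    [[-4,-3,0],[0,0,0],0],
    [[0,0,-15],[0,0,0],0],
    [[0,0,-25],[0,0,0],0],
    [[0,0,-20],[0,0,0],0],
    [[0,-15,0],[0,0,0],0],
  ],
)

```text
t: 10.1
eef_pos: [0.3352, -0.2402, 0.0963]
tcp_rot: [0.002, 0.26, 0.966, -0.0]
force: [1.6, -0.4, -1.7]
gripper_width: 0.0197
gripper_force: 39.8
```

>>> drive_tool(
  deltas=[
    [[0,-30,0],[0,0,0],0],
    [[0,-30,0],[0,0,0],0],
    [[0,-30,0],[0,0,0],0],
    [[4,-30,0],[0,0,0],0],
    [[0,0,0],[0,0,0],0],
  ],
)

```text
t: 10.52
eef_pos: [0.2657, -0.3463, 0.0939]
tcp_rot: [0.0, 0.264, 0.965, -0.001]
force: [-0.8, -0.3, -2.1]
gripper_width: 0.0196
gripper_force: 39.8
```

>>> drive_tool(
  deltas=[
    [[0,0,20],[0,0,0],0],
    [[0,0,25],[0,0,0],0],
    [[0,0,15],[0,0,0],0],
    [[-15,0,0],[0,0,0],0],
    [[-14,0,0],[0,0,0],0],
  ],
)

```text
t: 10.93
eef_pos: [0.2935, -0.3567, 0.0326]
tcp_rot: [-0.001, 0.262, 0.965, 0.0]
force: [-0.1, 0.8, -1.7]
gripper_width: 0.0197
gripper_force: 39.8
```

>>> drive_tool(
  deltas=[
    [[0,0,0],[0,0,0],0],
    [[0,0,0],[0,0,0],0],
    [[0,0,0],[0,0,0],0],
    [[0,0,0],[0,0,0],0],
    [[0,0,0],[0,0,0],0],
  ],
)

```text
t: 11.35
eef_pos: [0.2936, -0.3565, 0.0337]
tcp_rot: [0.0, 0.261, 0.965, 0.0]
force: [0.4, 0.4, -2.2]
gripper_width: 0.0197
gripper_force: 39.8
```

```bash
python3 - <<'E'
from h import *
o,M,_=tool();go(o)
print("kin bend",rk(o+M@np.array([-.163,0,.017])))
t=grab("top");s=grab("scene");pebs(t)
a=cv2.resize(t["img"][170:270,330:430,::-1],(400,450),interpolation=cv2.INTER_CUBIC)
b=cv2.resize(s["img"][290:400,300:400,::-1],(400,450),interpolation=cv2.INTER_CUBIC); cv2.imwrite("pics/c10.png",np.hstack([a,b]))
E
```

```text
TCP [ 0.2936 -0.3565  0.0337] head -30.3 tilt [ 0. -0. -1.] shift mm [0. 0. 0.] 
kin bend [ -77.88557474 -139.05557549]
top px [440.4 171.3] 47 rack [ 199.1 -156.1] [79.4  6.3] 43.2 world [ 0.6649 -0.5932]
top px [340.  240.6] 188 rack [-153.8   17.1] [60.6 36.2] 1.6 world [ 0.4476 -0.2657]
```

View pics/c10.png

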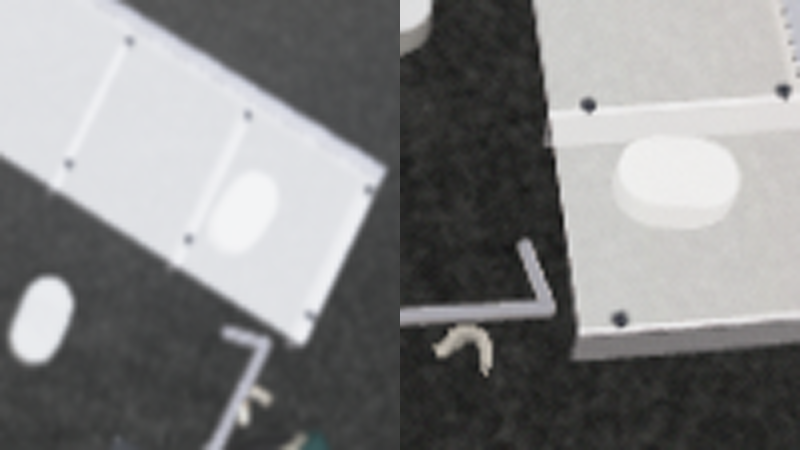

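>>> drive_tool(
  deltas=[
    [[-10,0,0],[0,0,0],0],
    [[-18,0,0],[0,0,0],0],
    [[-18,0,0],[0,0,0],0],
    [[-18,0,0],[0,0,0],0],
    [[-18,0,0],[0,0,0],0],
  ],
)

```text
t: 11.87
eef_pos: [0.3662, -0.3986, 0.0336]
tcp_rot: [0.0, 0.261, 0.965, -0.0]
force: [0.3, 1.2, -1.0]
gripper_width: 0.0196
gripper_force: 39.8
```

>>> drive_tool(
  deltas=[
    [[-18,0,0],[0,0,0],0],
    [[-14,0,0],[0,0,0],0],
    [[-8,0,0],[0,0,0],0],
    [[0,0,0],[0,0,0],0],
    [[0,0,0],[0,0,0],0],
  ],
)

```text
t: 12.28
eef_pos: [0.399, -0.418, 0.0333]
tcp_rot: [-0.0, 0.261, 0.965, 0.0]
force: [-0.3, -0.2, -1.5]
gripper_width: 0.0196
gripper_force: 39.8
```

>>> drive_tool(
  deltas=[
    [[0,6,0],[0,0,0],0],
    [[0,8,0],[0,0,0],0],
    [[0,8,0],[0,0,0],0],
    [[0,8,0],[0,0,0],0],
    [[0,0,0],[0,0,0],0],
  ],
)

```text
t: 12.7
eef_pos: [0.4157, -0.3901, 0.0335]
tcp_rot: [0.0, 0.26, 0.966, 0.001]
force: [0.9, -0.2, -2.0]
gripper_width: 0.0196
gripper_force: 39.8
```

```bash
python3 - <<'E'
from h import *
o,M,_=tool();go(o)
print("kin bend",rk(o+M@np.array([-.163,0,.017])))
s=grab("scene")
b=cv2.resize(s["img"][290:390,320:430,::-1],(550,500),interpolation=cv2.INTER_CUBIC); cv2.imwrite("pics/c11.png",b)
E
```

```text
TCP [ 0.4157 -0.3901  0.0335] head -30.2 tilt [ 0.     0.001 -1.   ] shift mm [0. 0. 0.] 
kin bend [  44.46248818 -106.02632019]
```

View pics/c11.png

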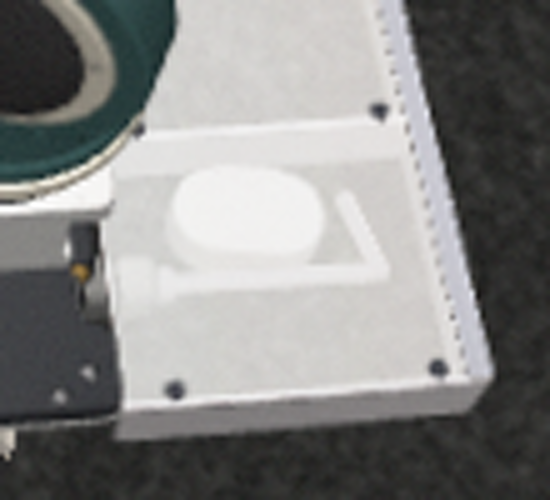

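>>> drive_tool(
  deltas=[
    [[4,0,0],[0,0,0],0],
    [[6,0,0],[0,0,0],0],
    [[9,0,0],[0,0,0],0],
    [[10,0,0],[0,0,0],0],
    [[12,0,0],[0,0,0],0],
  ],
)

```text
t: 13.17
eef_pos: [0.3779, -0.3713, 0.0336]
tcp_rot: [0.0, 0.262, 0.965, -0.0]
force: [0.5, -0.3, -1.9]
gripper_width: 0.0196
gripper_force: 39.8
```

>>> drive_tool(
  deltas=[
    [[12,0,0],[0,0,0],0],
    [[12,0,0],[0,0,0],0],
    [[12,0,0],[0,0,0],0],
    [[12,0,0],[0,0,0],0],
    [[12,0,0],[0,0,0],0],
  ],
)

```text
t: 13.58
eef_pos: [0.3258, -0.3407, 0.0337]
tcp_rot: [0.0, 0.262, 0.965, 0.0]
force: [1.0, -0.6, -1.1]
gripper_width: 0.0196
gripper_force: 39.8
```

>>> drive_tool(
  deltas=[
    [[12,0,0],[0,0,0],0],
    [[12,0,0],[0,0,0],0],
    [[12,0,0],[0,0,0],0],
    [[10,0,0],[0,0,0],0],
    [[8,0,0],[0,0,0],0],
  ],
)

```text
t: 14.0
eef_pos: [0.2793, -0.3134, 0.0337]
tcp_rot: [0.0, 0.262, 0.965, 0.0]
force: [1.3, -2.0, -1.7]
gripper_width: 0.0195
gripper_force: 39.8
```

>>> drive_tool(
  deltas=[
    [[0,0,0],[0,0,0],0],
    [[0,0,0],[0,0,0],0],
    [[0,0,0],[0,0,0],0],
    [[0,0,0],[0,0,0],0],
    [[-4,-3,0],[0,0,0],0],
  ],
)

```text
t: 14.42
eef_pos: [0.2826, -0.3184, 0.0334]
tcp_rot: [-0.0, 0.261, 0.965, 0.0]
force: [0.3, -0.9, -1.9]
gripper_width: 0.02
gripper_force: 39.8
```

>>> drive_tool(
  deltas=[
    [[0,0,-15],[0,0,0],0],
    [[0,0,-25],[0,0,0],0],
    [[0,0,-20],[0,0,0],0],
    [[0,0,0],[0,0,0],0],
    [[0,0,0],[0,0,0],0],
  ],
)

```text
t: 14.83
eef_pos: [0.2834, -0.3191, 0.0941]
tcp_rot: [0.001, 0.261, 0.965, -0.0]
force: [0.5, -0.6, -1.9]
gripper_width: 0.0198
gripper_force: 39.8
```

```bash
python3 - <<'E'
from h import *
go([.4517,.038,.0334],-33.6)
t=grab("top");s=grab("scene");pebs(t);pebs(s)
E
```

```text
TCP [ 0.2834 -0.3191  0.0941] head -30.3 tilt [ 0.002 -0.001 -1.   ] shift mm [ 34.7 393.3  60.6] turn z rad 0.058
top px [340.1 240.6] 193 rack [-153.8   17.2] [60.3 37. ] 4.4 world [ 0.4476 -0.2655]
top px [370. 259.] 203 rack [-157.6  -90. ] [61.4 37.1] 3.4 world [ 0.3903 -0.3562]
scene px [478.  304.4] 368 rack [233.8 -44.7] [ 10.3 141.4] 32.8 world [ 0.7511 -0.5146]
scene px [293.4 290.8] 360 rack [-152.8   19.2] [58.8 36.6] 10.1 world [ 0.4496 -0.2643]
scene px [294.9 335.8] 241 rack [-156.2  -80.8] [20.4 59.6] 87.7 world [ 0.3962 -0.3489]
scene px [295.1 346.5] 79 rack [-157.4 -103.2] [ 7.6 47. ] 89.7 world [ 0.3838 -0.3677]
scene px [493.7 391.4] 198 rack [ 204.9 -221.5] [  3.6 104.6] 41.5 world [ 0.637  -0.6526]
```

>>> drive_tool(
  deltas=[
    [[3,39,0],[0,0,0],0],
    [[4,39,0],[0,0,0],0],
    [[3,39,0],[0,0,0],0],
    [[4,39,0],[0,0,0],0],
    [[3,39,0],[0,0,0],0],
  ],
)

```text
t: 15.35
eef_pos: [0.3661, -0.1399, 0.0927]
tcp_rot: [-0.001, 0.262, 0.965, -0.0]
force: [1.6, -2.0, -2.5]
gripper_width: 0.0198
gripper_force: 39.8
```

>>> drive_tool(
  deltas=[
    [[4,39,0],[0,0,0],0],
    [[3,39,0],[0,0,0],0],
    [[4,39,0],[0,0,0],0],
    [[3,39,0],[0,0,0],0],
    [[4,39,0],[0,0,0.058],0],
  ],
)

```text
t: 15.77
eef_pos: [0.4491, 0.0377, 0.0925]
tcp_rot: [-0.001, 0.289, 0.957, -0.0]
force: [1.8, -1.3, -1.8]
gripper_width: 0.0198
gripper_force: 39.8
```

>>> drive_tool(
  deltas=[
    [[0,0,0],[0,0,0],0],
    [[0,0,25],[0,0,0],0],
    [[0,0,20],[0,0,0],0],
    [[0,0,10],[0,0,0],0],
    [[0,0,4],[0,0,0],0],
  ],
)

```text
t: 16.18
eef_pos: [0.4478, 0.0353, 0.0325]
tcp_rot: [-0.002, 0.289, 0.957, -0.001]
force: [-1.1, -0.3, -2.1]
gripper_width: 0.0194
gripper_force: 39.8
```

>>> drive_tool(
  deltas=[
    [[0,0,3],[0,0,0],0],
    [[0,0,0],[0,0,0],0],
    [[0,0,0],[0,0,0],0],
    [[0,0,0],[0,0,0],0],
    [[0,0,0],[0,0,0],0],
  ],
)

```text
t: 16.6
eef_pos: [0.4494, 0.0358, 0.0321]
tcp_rot: [0.0, 0.289, 0.957, 0.0]
force: [0.4, -0.1, -1.4]
gripper_width: 0.0194
gripper_force: 39.8
```

>>> drive_tool(
  deltas=[
    [[0,0,2.5],[0,0,0],0],
    [[0,0,0],[0,0,0],0],
    [[0,0,0],[0,0,0],30],
    [[0,0,0],[0,0,0],60],
    [[0,0,0],[0,0,0],80],
  ],
)

```text
t: 17.02
eef_pos: [0.4491, 0.0357, 0.0291]
tcp_rot: [0.0, 0.289, 0.957, 0.0]
force: [-0.4, 0.8, 0.2]
gripper_width: 0.0359
gripper_force: 0.0
```

>>> drive_tool(
  deltas=[
    [[0,0,0],[0,0,0],80],
    [[0,0,0],[0,0,0],80],
    [[0,0,0],[0,0,0],80],
    [[0,0,0],[0,0,0],80],
    [[0,0,0],[0,0,0],80],
  ],
)

```text
t: 17.43
eef_pos: [0.449, 0.0357, 0.029]
tcp_rot: [0.0, 0.289, 0.957, -0.0]
force: [0.1, -0.6, 0.7]
gripper_width: 0.0699
gripper_force: 0.0
```

>>> drive_tool(
  deltas=[
    [[0,0,-20],[0,0,0],80],
    [[0,0,-35],[0,0,0],80],
    [[0,0,-40],[0,0,0],80],
    [[0,0,-35],[0,0,0],80],
    [[0,0,0],[0,0,0],80],
  ],
)

```text
t: 17.85
eef_pos: [0.4516, 0.0359, 0.1646]
tcp_rot: [0.003, 0.289, 0.957, 0.002]
force: [1.4, -0.8, 0.9]
gripper_width: 0.0755
gripper_force: 0.0
```

```bash
python3 - <<'E'
from h import *
go([.4506,-.2615,.17],-30.3+3)
P=cloud(grab("wrist"));z=P[...,2]
m=(z>.018)&(z<.03)&(abs(P[...,0]-.47)<.08)&(abs(P[...,1]-.02)<.08)
q=P[m];print(len(q),cv2.minAreaRect((q[:,:2]*1000).astype(np.float32)),np.median(q,0))
E
```

```text
TCP [0.4516 0.0359 0.1646] head -33.6 tilt [ 0.007  0.002 -1.   ] shift mm [-164.  -248.1   -6.1] turn z rad -0.111
1630 ((462.43994140625, 27.845008850097656), (28.78827476501465, 195.83026123046875), 48.90359115600586) [0.46730765 0.02295345 0.02421566]
```

>>> drive_tool(
  deltas=[
    [[0,0,0],[0,0,-0.111],80],
    [[-19,-38,0],[0,0,0],80],
    [[-19,-38,0],[0,0,0],80],
    [[-19,-38,0],[0,0,0],80],
    [[-19,-38,0],[0,0,0],80],
  ],
)

```text
t: 18.32
eef_pos: [0.4462, -0.1326, 0.1583]
tcp_rot: [-0.0, 0.235, 0.972, -0.0]
force: [0.8, 0.2, -0.5]
gripper_width: 0.075
gripper_force: 0.0
```

>>> drive_tool(
  deltas=[
    [[-20,-38,0],[0,0,0],80],
    [[-20,-38,0],[0,0,0],80],
    [[-20,-37,0],[0,0,0],80],
    [[0,0,0],[0,0,0],80],
    [[0,0,0],[0,0,0],80],
  ],
)

```text
t: 18.73
eef_pos: [0.4474, -0.2581, 0.1579]
tcp_rot: [-0.001, 0.238, 0.971, -0.001]
force: [0.5, 2.3, 0.1]
gripper_width: 0.075
gripper_force: 0.0
```

>>> drive_tool(
  deltas=[
    [[0,0,0],[0,0,0],80],
    [[0,0,0],[0,0,0],80],
    [[0,0,0],[0,0,0],80],
    [[0,0,0],[0,0,0],80],
    [[0,0,0],[0,0,0],80],
  ],
)

```text
t: 19.15
eef_pos: [0.4488, -0.2552, 0.1591]
tcp_rot: [0.0, 0.235, 0.972, 0.0]
force: [0.3, -0.4, -1.5]
gripper_width: 0.075
gripper_force: 0.0
```

```bash
cat >>h.py <<'E'
def wpeb():
    f=grab("wrist"); P=cloud(f); o,M,_=tool()
    m=(f["img"].min(2)>150)&(f["z_map"]>0)&(P[...,2]>.018)&(P[...,2]<.036)
    n,l,st,c=cv2.connectedComponentsWithStats(m.astype(np.uint8))
    for i in range(1,n):
        if st[i,4]>600:
            cn=cv2.findContours((l==i).astype(np.uint8),0,2)[0]; cn=max(cn,key=cv2.contourArea)[:,0].astype(float)
            q=onplane(f,cn,.028)[:,:2]; (cx,cy),wh,a=cv2.minAreaRect((q*1000).astype(np.float32))
            k=cv2.boxPoints(((cx,cy),wh,a)); d=max((k[1]-k[0],k[2]-k[1]),key=np.linalg.norm); h=(np.degrees(np.arctan2(d[1],d[0]))+90)%180-90
            print("px",c[i].round(),"ctr",round(cx,1),round(cy,1),"size",np.round(wh,1),"heading",round(h,1),"z",np.median(P[l==i][:,2]).round(4))
            go([cx/1000,cy/1000,.03],h)
E
python3 - <<'E'
from h import *
wpeb(); t=grab("top");s=grab("scene");pebs(t);pebs(s)
E
```

```text
px [161. 194.] ctr 390.2 -353.8 size [40.1 61. ] heading -29.5 z 0.0285
TCP [ 0.4488 -0.2554  0.1591] head -27.2 tilt [ 0.  0. -1.] shift mm [   7.1 -114.3  129.1] turn z rad 0.039
px [272. 204.] ctr 447.3 -263.3 size [35.4 60.8] heading -27.1 z 0.0286
TCP [ 0.4488 -0.2554  0.1591] head -27.2 tilt [ 0.  0. -1.] shift mm [ -2.3  -7.7 129.1] turn z rad -0.001
top px [440.4 171.7] 43 rack [ 198.1 -155.9] [78.  5.] 42.1 world [ 0.6642 -0.5926]
scene px [478.3 304.8] 363 rack [234.1 -44.6] [  8.4 141.4] 32.9 world [ 0.7514 -0.5146]
scene px [293.4 290.8] 365 rack [-152.4   19.2] [58.5 36.6] 1.2 world [ 0.4498 -0.2645]
scene px [294.9 339.7] 460 rack [-156.5  -89. ] [36.4 59.5] 88.1 world [ 0.3917 -0.3558]
scene px [494.1 391.6] 212 rack [ 204.9 -220.7] [  4.2 105.8] 41.1 world [ 0.6373 -0.6519]
```

>>> drive_tool(
  deltas=[
    [[-2,-7,0],[0,0,0],80],
    [[0,0,35],[0,0,0],80],
    [[0,0,40],[0,0,0],80],
    [[0,0,35],[0,0,0],80],
    [[0,0,14],[0,0,0],80],
  ],
  squeeze=25,
)

```text
t: 19.72
eef_pos: [0.4452, -0.2627, 0.0312]
tcp_rot: [-0.002, 0.236, 0.972, 0.0]
force: [-0.5, -0.1, 0.3]
gripper_width: 0.0753
gripper_force: 0.0
```

>>> drive_tool(
  deltas=[
    [[0,0,5],[0,0,0],80],
    [[0,0,0],[0,0,0],30],
    [[0,0,0],[0,0,0],20],
    [[0,0,0],[0,0,0],20],
    [[0,0,0],[0,0,0],20],
  ],
  squeeze=25,
)

```text
t: 20.13
eef_pos: [0.4479, -0.2634, 0.0313]
tcp_rot: [0.001, 0.236, 0.972, -0.0]
force: [-0.0, 0.2, -1.1]
gripper_width: 0.0519
gripper_force: 0.0
```

>>> drive_tool(
  deltas=[
    [[0,0,0],[0,0,0],20],
    [[0,0,0],[0,0,0],20],
    [[0,0,0],[0,0,0],20],
    [[0,0,0],[0,0,0],20],
    [[0,0,0],[0,0,0],20],
  ],
  squeeze=25,
)

```text
t: 20.55
eef_pos: [0.4475, -0.2631, 0.0306]
tcp_rot: [0.0, 0.236, 0.972, 0.0]
force: [-1.5, 1.7, 8.4]
gripper_width: 0.0361
gripper_force: 25.0
```

>>> drive_tool(
  deltas=[
    [[0,0,-20],[0,0,0],20],
    [[0,0,-35],[0,0,0],20],
    [[0,0,-40],[0,0,0],20],
    [[0,0,-40],[0,0,0],20],
    [[0,0,-35],[0,0,0],20],
  ],
)

```text
t: 20.97
eef_pos: [0.4468, -0.2632, 0.2025]
tcp_rot: [0.0, 0.236, 0.972, -0.0]
force: [1.2, -0.1, -2.0]
gripper_width: 0.0357
gripper_force: 25.0
```

>>> drive_tool(
  deltas=[
    [[10,25,0],[0,0,0],20],
    [[14,37,0],[0,0,0],20],
    [[14,37,0],[0,0,0],20],
    [[14,37,0],[0,0,0],20],
    [[14,37,0],[0,0,0],20],
  ],
)

```text
t: 21.38
eef_pos: [0.4674, -0.0772, 0.2003]
tcp_rot: [0.0, 0.236, 0.972, 0.0]
force: [1.6, 0.5, -1.6]
gripper_width: 0.0365
gripper_force: 25.0
```

>>> drive_tool(
  deltas=[
    [[14,37,0],[0,0,0],20],
    [[14,37,0],[0,0,0],20],
    [[14,37,0],[0,0,0],20],
    [[14,37,0],[0,0,0],20],
    [[14,37,0],[0,0,0],20],
  ],
)

```text
t: 21.8
eef_pos: [0.4899, 0.1195, 0.2003]
tcp_rot: [0.0, 0.236, 0.972, 0.0]
force: [0.9, 0.1, -0.9]
gripper_width: 0.0358
gripper_force: 25.0
```

>>> drive_tool(
  deltas=[
    [[14,37,0],[0,0,0],20],
    [[14,37,0],[0,0,0],20],
    [[14,37,0],[0,0,0],20],
    [[14,37,0],[0,0,0],20],
    [[14,37,0],[0,0,0],20],
  ],
)

```text
t: 22.22
eef_pos: [0.5124, 0.316, 0.2001]
tcp_rot: [-0.0, 0.236, 0.972, 0.0]
force: [1.1, -0.5, -0.5]
gripper_width: 0.0358
gripper_force: 25.0
```

>>> drive_tool(
  deltas=[
    [[0,0,0],[0,0,0],20],
    [[0,0,0],[0,0,0],20],
    [[0,0,0],[0,0,0],20],
    [[0,0,0],[0,0,0],20],
    [[0,0,0],[0,0,0],20],
  ],
)

```text
t: 22.63
eef_pos: [0.513, 0.3128, 0.2002]
tcp_rot: [0.0, 0.236, 0.972, -0.0]
force: [-0.4, 0.6, -1.1]
gripper_width: 0.0357
gripper_force: 25.0
```

```bash
cat >>h.py <<'E'
def jar(f):
    P=cloud(f); d=P[...,:2]-[.515,.333]; rr=np.hypot(d[...,0],d[...,1])
    m=(P[...,2]>.088)&(P[...,2]<.1)&(rr<.125)&(rr>.08)
    q=P[m][:,:2]
    for _ in range(3):
        A=np.c_[2*q,np.ones(len(q))];x=np.linalg.lstsq(A,(q**2).sum(1),rcond=None)[0];r=np.sqrt(x[2]+x[:2]@x[:2]);e=abs(np.linalg.norm(q-x[:2],axis=1)-r);q=q[e<.01]
    print(f["name"],"jar",x[:2].round(4),"r",r.round(4),len(q),"span",np.ptp(q,0).round(3))
E
python3 - <<'E'
from h import *
o,M,s=tool();go([.515,.333,.2]);print(s["gripper_width"])
for n in("wrist","top","scene"): jar(grab(n,"j_"+n))
E
```

```text
TCP [0.513  0.3128 0.2002] head -27.4 tilt [ 0. -0. -1.] shift mm [ 7.5 18.8  0.2] 
0.0356658994489479
wrist jar [0.5136 0.3415] r 0.0983 6458 span [0.207 0.206]
top jar [0.5143 0.3388] r 0.0994 306 span [0.204 0.135]
scene jar [0.5147 0.3386] r 0.0995 497 span [0.205 0.21 ]
```

View pics/j_wrist.png

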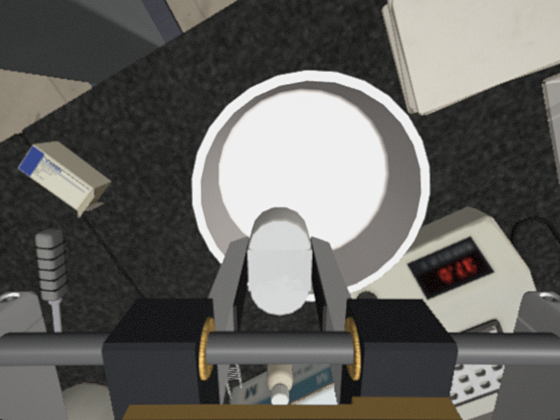

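>>> drive_tool(
  deltas=[
    [[-12,12,0],[0,0,0],20],
    [[-12,13,0],[0,0,0],20],
    [[0,0,10],[0,0,0],20],
    [[0,0,20],[0,0,0],20],
    [[0,0,25],[0,0,0],20],
  ],
)

```text
t: 23.2
eef_pos: [0.5462, 0.3252, 0.1453]
tcp_rot: [0.001, 0.236, 0.972, 0.001]
force: [0.6, 0.2, -1.5]
gripper_width: 0.0361
gripper_force: 25.0
```

>>> drive_tool(
  deltas=[
    [[0,0,25],[0,0,0],20],
    [[0,0,25],[0,0,0],20],
    [[0,0,20],[0,0,0],20],
    [[0,0,15],[0,0,0],20],
    [[0,0,10],[0,0,0],20],
  ],
)

```text
t: 23.62
eef_pos: [0.5447, 0.3245, 0.0481]
tcp_rot: [-0.001, 0.236, 0.972, -0.001]
force: [-0.4, -0.2, -1.9]
gripper_width: 0.0358
gripper_force: 25.0
```

>>> drive_tool(
  deltas=[
    [[0,0,5],[0,0,0],20],
    [[0,0,2],[0,0,0],20],
    [[0,0,0],[0,0,0],20],
    [[0,0,0],[0,0,0],20],
    [[0,0,0],[0,0,0],20],
  ],
)

```text
t: 24.03
eef_pos: [0.5459, 0.3255, 0.0439]
tcp_rot: [0.0, 0.236, 0.972, 0.0]
force: [-0.3, -0.1, -0.7]
gripper_width: 0.0358
gripper_force: 25.0
```

>>> drive_tool(
  deltas=[
    [[0,0,2],[0,0,0],20],
    [[0,0,2],[0,0,0],20],
    [[0,0,0],[0,0,0],20],
    [[0,0,0],[0,0,0],20],
    [[0,0,0],[0,0,0],20],
  ],
)

```text
t: 24.45
eef_pos: [0.5456, 0.3252, 0.0391]
tcp_rot: [0.0, 0.236, 0.972, -0.0]
force: [0.2, -0.1, -2.0]
gripper_width: 0.036
gripper_force: 25.0
```

>>> drive_tool(
  deltas=[
    [[0,0,0],[0,0,0],42],
    [[0,0,0],[0,0,0],50],
    [[0,0,0],[0,0,0],60],
    [[0,0,0],[0,0,0],70],
    [[0,0,0],[0,0,0],70],
  ],
)

```text
t: 24.87
eef_pos: [0.5456, 0.3252, 0.0391]
tcp_rot: [0.0, 0.236, 0.972, 0.0]
force: [0.1, 0.2, -0.3]
gripper_width: 0.0628
gripper_force: 0.0
```

>>> drive_tool(
  deltas=[
    [[0,0,-15],[0,0,0],70],
    [[0,0,-35],[0,0,0],70],
    [[0,0,-40],[0,0,0],70],
    [[0,0,-40],[0,0,0],70],
    [[0,0,-30],[0,0,0],80],
  ],
)

```text
t: 25.28
eef_pos: [0.546, 0.3253, 0.2025]
tcp_rot: [0.001, 0.236, 0.972, 0.001]
force: [-0.7, 0.3, -0.1]
gripper_width: 0.0695
gripper_force: 0.0
```

```bash
python3 - <<'E'
from h import *
go([.3912,-.3538,.16],-29.5)
f=grab("wrist");P=cloud(f)
m=(P[...,2]>.028)&(P[...,2]<.045)&(np.hypot(P[...,0]-.514,P[...,1]-.34)<.085)&(f["img"].min(2)>120)
print(m.sum(),P[m].mean(0),cv2.minAreaRect((P[m][:,:2]*1000).astype(np.float32)))
E
```

```text
TCP [0.546  0.3253 0.2025] head -27.3 tilt [ 0.002  0.001 -1.   ] shift mm [-173.6 -674.6   41.4] turn z rad 0.039
1572 [0.54493596 0.32497285 0.03642057] ((546.2572631835938, 323.90423583984375), (35.45683288574219, 60.63811111450195), 62.944969177246094)
```

>>> drive_tool(
  deltas=[
    [[-7,-25,0],[0,0,0],80],
    [[-10,-39,0],[0,0,0],80],
    [[-10,-39,0],[0,0,0],80],
    [[-10,-39,0],[0,0,0],80],
    [[-10,-39,0],[0,0,0],80],
  ],
)

```text
t: 25.75
eef_pos: [0.5036, 0.1411, 0.199]
tcp_rot: [0.0, 0.236, 0.972, 0.0]
force: [0.8, -0.5, 0.7]
gripper_width: 0.0752
gripper_force: 0.0
```

>>> drive_tool(
  deltas=[
    [[-10,-39,0],[0,0,0],80],
    [[-10,-39,0],[0,0,0],80],
    [[-10,-39,0],[0,0,0],80],
    [[-10,-39,0],[0,0,0],80],
    [[-10,-39,0],[0,0,0],80],
  ],
)

```text
t: 26.17
eef_pos: [0.4587, -0.0551, 0.1992]
tcp_rot: [0.0, 0.236, 0.972, 0.0]
force: [0.1, -1.8, 0.5]
gripper_width: 0.075
gripper_force: 0.0
```

>>> drive_tool(
  deltas=[
    [[-10,-39,0],[0,0,0],80],
    [[-10,-39,0],[0,0,0],80],
    [[-10,-39,0],[0,0,0],80],
    [[-10,-39,0],[0,0,0],80],
    [[-10,-39,10],[0,0,0],80],
  ],
)

```text
t: 26.58
eef_pos: [0.4146, -0.2518, 0.1904]
tcp_rot: [0.002, 0.236, 0.972, 0.0]
force: [0.9, 0.2, 0.7]
gripper_width: 0.0752
gripper_force: 0.0
```

>>> drive_tool(
  deltas=[
    [[-10,-39,10],[0,0,0],80],
    [[-10,-39,10],[0,0,0],80],
    [[-6,-26,10],[0,0,0.039],80],
    [[0,0,0],[0,0,0],80],
    [[0,0,0],[0,0,0],80],
  ],
)

```text
t: 27.0
eef_pos: [0.389, -0.3552, 0.1585]
tcp_rot: [-0.001, 0.256, 0.967, -0.0]
force: [0.8, -0.9, 0.1]
gripper_width: 0.0751
gripper_force: 0.0
```

>>> drive_tool(
  deltas=[
    [[0,0,0],[0,0,0],80],
    [[0,0,0],[0,0,0],80],
    [[0,0,0],[0,0,0],80],
    [[0,0,0],[0,0,0],80],
    [[0,0,0],[0,0,0],80],
  ],
)

```text
t: 27.42
eef_pos: [0.3906, -0.3535, 0.1593]
tcp_rot: [0.0, 0.254, 0.967, 0.0]
force: [-0.2, 0.2, -0.3]
gripper_width: 0.075
gripper_force: 0.0
```

```bash
python3 - <<'E'
from h import *
wpeb()
E
```

```text
px [278. 201.] ctr 389.8 -354.7 size [35.9 61.6] heading -30.4 z 0.0285
TCP [ 0.3905 -0.3537  0.1593] head -29.4 tilt [ 0. -0. -1.] shift mm [ 1.000e-01 -1.300e+00  1.293e+02] turn z rad 0.017
```

>>> drive_tool(
  deltas=[
    [[0,-1,20],[0,0,0.017],80],
    [[0,0,35],[0,0,0],80],
    [[0,0,35],[0,0,0],80],
    [[0,0,25],[0,0,0],80],
    [[0,0,10],[0,0,0],80],
  ],
)

```text
t: 27.88
eef_pos: [0.3885, -0.3538, 0.0311]
tcp_rot: [-0.002, 0.263, 0.965, 0.001]
force: [-1.0, -0.2, -0.3]
gripper_width: 0.0752
gripper_force: 0.0
```

>>> drive_tool(
  deltas=[
    [[0,0,4],[0,0,0],80],
    [[0,0,0],[0,0,0],30],
    [[0,0,0],[0,0,0],20],
    [[0,0,0],[0,0,0],20],
    [[0,0,0],[0,0,0],20],
  ],
)

```text
t: 28.3
eef_pos: [0.3903, -0.3553, 0.0313]
tcp_rot: [0.001, 0.263, 0.965, -0.0]
force: [-0.5, 0.8, -0.2]
gripper_width: 0.0517
gripper_force: 0.0
```

>>> drive_tool(
  deltas=[
    [[0,0,0],[0,0,0],20],
    [[0,0,0],[0,0,0],20],
    [[0,0,0],[0,0,0],20],
    [[0,0,0],[0,0,0],20],
    [[0,0,0],[0,0,0],20],
  ],
)

```text
t: 28.72
eef_pos: [0.3899, -0.355, 0.0305]
tcp_rot: [0.0, 0.263, 0.965, 0.0]
force: [-0.4, 2.2, 8.8]
gripper_width: 0.0362
gripper_force: 24.9
```

>>> drive_tool(
  deltas=[
    [[0,0,-20],[0,0,0],20],
    [[0,0,-35],[0,0,0],20],
    [[0,0,-40],[0,0,0],20],
    [[0,0,-40],[0,0,0],20],
    [[0,0,-35],[0,0,-0.05],20],
  ],
)

```text
t: 29.13
eef_pos: [0.3892, -0.355, 0.2024]
tcp_rot: [0.0, 0.239, 0.971, -0.0]
force: [0.9, 0.4, -1.3]
gripper_width: 0.0361
gripper_force: 24.9
```

```bash
python3 - <<'E'
from h import *
_,M,s=tool();print(s["gripper_width"])
go([.514-.032,.340+.0166,.2],-27.3)
E
```

```text
0.03607698578627123
TCP [ 0.3892 -0.355   0.2024] head -27.7 tilt [ 0. -0. -1.] shift mm [248.6 673.2   2. ] turn z rad -0.007
```

>>> drive_tool(
  deltas=[
    [[8,22,0],[0,0,0],20],
    [[14,38,0],[0,0,0],20],
    [[14,38,0],[0,0,0],20],
    [[14,38,0],[0,0,0],20],
    [[14,38,0],[0,0,0],20],
  ],
)

```text
t: 29.55
eef_pos: [0.4132, -0.1692, 0.2002]
tcp_rot: [0.0, 0.239, 0.971, 0.0]
force: [1.3, -0.4, -1.5]
gripper_width: 0.0359
gripper_force: 24.9
```

>>> drive_tool(
  deltas=[
    [[14,38,0],[0,0,0],20],
    [[14,38,0],[0,0,0],20],
    [[14,38,0],[0,0,0],20],
    [[14,38,0],[0,0,0],20],
    [[14,38,0],[0,0,0],20],
  ],
)

```text
t: 29.97
eef_pos: [0.4392, 0.0318, 0.2003]
tcp_rot: [0.0, 0.239, 0.971, 0.0]
force: [1.3, 0.4, -1.1]
gripper_width: 0.0355
gripper_force: 24.9
```

>>> drive_tool(
  deltas=[
    [[14,38,0],[0,0,0],20],
    [[14,38,0],[0,0,0],20],
    [[14,38,0],[0,0,0],20],
    [[14,38,0],[0,0,0],20],
    [[14,38,0],[0,0,0],20],
  ],
)

```text
t: 30.38
eef_pos: [0.4652, 0.2326, 0.2001]
tcp_rot: [-0.0, 0.239, 0.971, 0.0]
force: [1.2, -0.7, -1.0]
gripper_width: 0.0358
gripper_force: 24.9
```

>>> drive_tool(
  deltas=[
    [[14,38,0],[0,0,0],20],
    [[14,38,0],[0,0,0],20],
    [[14,38,0],[0,0,0],20],
    [[3,5,0],[0,0,0],20],
    [[0,0,0],[0,0,0],20],
  ],
)

```text
t: 30.8
eef_pos: [0.4798, 0.3596, 0.1992]
tcp_rot: [-0.0, 0.237, 0.972, -0.0]
force: [0.5, -0.8, -1.5]
gripper_width: 0.036
gripper_force: 24.9
```

>>> drive_tool(
  deltas=[
    [[0,0,0],[0,0,0],20],
    [[0,0,0],[0,0,0],20],
    [[0,0,0],[0,0,0],20],
    [[0,0,0],[0,0,0],20],
    [[0,0,0],[0,0,0],20],
  ],
)

```text
t: 31.22
eef_pos: [0.481, 0.3562, 0.2003]
tcp_rot: [0.0, 0.239, 0.971, 0.0]
force: [-0.1, 0.2, -1.4]
gripper_width: 0.0362
gripper_force: 24.9
```

```bash
python3 - <<'E'
from h import *
go([.514-.032,.340+.0166,.0386],-27.3); print(tool()[2]["gripper_width"]); jar(grab("wrist"))
E
```

```text
TCP [0.481  0.3562 0.2003] head -27.7 tilt [ 0.  0. -1.] shift mm [ -0.7   0.8 161.7] turn z rad -0.006
0.036237617704303504
wrist jar [0.5127 0.3424] r 0.0981 4938 span [0.201 0.206]
```

>>> drive_tool(
  deltas=[
    [[0,0,10],[0,0,0],20],
    [[0,0,20],[0,0,0],20],
    [[0,0,25],[0,0,0],20],
    [[0,0,25],[0,0,0],20],
    [[0,0,25],[0,0,0],20],
  ],
)

```text
t: 31.68
eef_pos: [0.4806, 0.3566, 0.0933]
tcp_rot: [0.0, 0.239, 0.971, -0.0]
force: [0.8, 0.5, -1.1]
gripper_width: 0.0356
gripper_force: 24.9
```

>>> drive_tool(
  deltas=[
    [[0,0,20],[0,0,0],20],
    [[0,0,15],[0,0,0],20],
    [[0,0,10],[0,0,0],20],
    [[0,0,5],[0,0,0],20],
    [[0,0,2],[0,0,0],20],
  ],
)

```text
t: 32.1
eef_pos: [0.4806, 0.3566, 0.0423]
tcp_rot: [-0.0, 0.239, 0.971, -0.0]
force: [0.6, 0.4, -1.3]
gripper_width: 0.0356
gripper_force: 24.9
```

>>> drive_tool(
  deltas=[
    [[0,0,1],[0,0,0],20],
    [[0,0,1],[0,0,0],20],
    [[0,0,1],[0,0,0],20],
    [[0,0,1],[0,0,0],20],
    [[0,0,1],[0,0,0],20],
  ],
)

```text
t: 32.52
eef_pos: [0.481, 0.3571, 0.0385]
tcp_rot: [0.0, 0.239, 0.971, 0.0]
force: [-6.6, -6.4, 28.9]
gripper_width: 0.0356
gripper_force: 24.9
```

>>> drive_tool(
  deltas=[
    [[0,0,0],[0,0,0],20],
    [[0,0,0],[0,0,0],42],
    [[0,0,0],[0,0,0],50],
    [[0,0,0],[0,0,0],60],
    [[0,0,0],[0,0,0],70],
  ],
)

```text
t: 32.93
eef_pos: [0.4809, 0.3569, 0.038]
tcp_rot: [0.0, 0.239, 0.971, -0.0]
force: [0.3, -0.4, 0.0]
gripper_width: 0.0562
gripper_force: 0.0
```

>>> drive_tool(
  deltas=[
    [[0,0,0],[0,0,0],70],
    [[0,0,-15],[0,0,0],70],
    [[0,0,-35],[0,0,0],70],
    [[0,0,-40],[0,0,0],70],
    [[0,0,-40],[0,0,0],70],
  ],
)

```text
t: 33.35
eef_pos: [0.4804, 0.3564, 0.1692]
tcp_rot: [-0.0, 0.239, 0.971, -0.001]
force: [-0.3, 0.2, 0.4]
gripper_width: 0.0659
gripper_force: 0.0
```

>>> drive_tool(
  deltas=[
    [[0,0,-35],[0,0,0],80],
    [[0,0,-20],[0,0,0],80],
    [[0,0,0],[0,0,0],80],
    [[0,0,0],[0,0,0],80],
    [[0,0,0],[0,0,0],80],
  ],
)

```text
t: 33.77
eef_pos: [0.4804, 0.3566, 0.2221]
tcp_rot: [-0.0, 0.239, 0.971, -0.0]
force: [0.0, -0.2, -0.1]
gripper_width: 0.0753
gripper_force: 0.0
```

```bash
python3 - <<'E'
from h import *
go([0,0,0])
f=grab("wrist","end");jar(f);P=cloud(f)
m=(P[...,2]>.028)&(P[...,2]<.045)&(np.hypot(P[...,0]-.514,P[...,1]-.34)<.085)&(f["img"].min(2)>120)
n,l,st,c=cv2.connectedComponentsWithStats(m.astype(np.uint8))
for i in range(1,n):
    if st[i,4]>200: print(st[i,4],P[l==i].mean(0))
s=grab("scene");P=cloud(s);z=P[...,2]
m=(z>.019)&(z<.032)&(abs(P[...,0]-.47)<.09)&(abs(P[...,1]-.02)<.07)&~(P[...,1]>.085)
q=P[m];print("pick bar",len(q),q.mean(0),cv2.minAreaRect((q[:,:2]*1000).astype(np.float32)))
E
```

```text
TCP [0.4804 0.3566 0.2221] head -27.6 tilt [-0.001 -0.001 -1.   ] shift mm [ 260.5 -538.4  222.8] 
wrist jar [0.5133 0.3421] r 0.0985 4967 span [0.206 0.203]
1418 [0.48001291 0.35699861 0.03639733]
1222 [0.54438868 0.32535942 0.03627517]
pick bar 222 [0.47153111 0.01761322 0.02321345] ((474.3410339355469, 16.92917251586914), (20.99534797668457, 94.66586303710938), 55.75919723510742)
```

View pics/end.png

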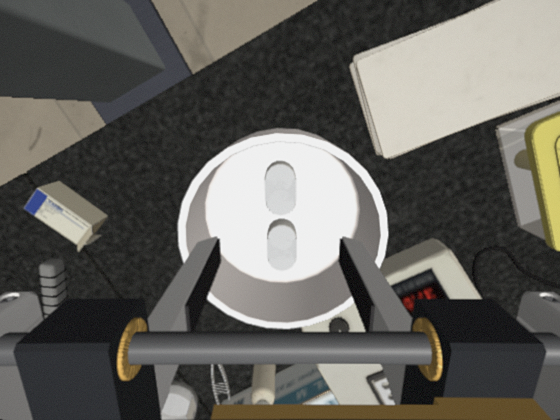

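The picture shows both pebbles flat in the jar, at pixels (281,188) and (282,245). The carton is undisturbed, and the measurement puts the pick back at its start.

```bash
python3 -c "
from h import *
print(bot.sign_off())"
```

```text
the job is handed in; nothing more can be done
None
```

I handed the job in. There were two pebbles (the left bay was empty), and both were dragged out with the pick and set flat in the mill jar. The last measurements put the pick back about where it lay and showed no shift of the jar; I didn't re-measure the bottle, vial and carton.

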